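Lock the quick-lock head onto the lab mixer's ball stud

ROBOT

A 7-joint arm with a two-finger parallel gripper is mounted at the origin on the work surface. World frame = base frame: x ahead of the robot, y to its left, z up, the work surface at z = 0. Lengths are in m, angles in rad, forces in N, time in s.
With the tool pointing down it reaches from about 0.425 to 0.925 m from the base axis. Payload 6.8 kg.
Tool frame: the origin (TCP) lies at the very end of the fingers, on their centre line; the grasp point (between the pads) lies 19 mm behind it; y points along the fingers, x is the direction in which the jaws open and shut, and the axes are right-handed (so a half turn about y gives the same grasp; the last joint's range is limited). The gripper opens to 85 mm and grips with 20 to 120 N. Pads are 22 mm wide; open, the fingers measure 114 mm over their backs; the gripper's body (76 mm by 85 mm) begins 54 mm behind the grasp point. The pads swing forward as they close: fully open they stand 13 mm farther back than shut.
Start: joints at [1.153, 0.477, 0.022, 1.555, -0.011, 1.109, -0.083], TCP at [0.206, -0.643, 0.231] pointing down, gripper open.
Joint ranges: [-2.96, 2.96], [-0.34, 2.1], [-1.41, 1.46], [0.24, 2.44], [-1.37, 4.51], [0.17, 1.92], [-2.96, 2.96]. Speed limits (rad/s): [2.39, 2.39, 3.14, 3.14, 3.14, 3.14, 3.14].

INTERFACE

Orientations are given as a rotation vector (axis times angle).
In Python, from bench import r, imaging gives the robot as it stands.
- The arm moves only by the shell command python3 -m jog 'ROWS' [FORCE]. ROWS is text: rows parted by semicolons, each of 7 numbers parted by spaces: the turn, a rotation vector about the tool's x, y, z in degrees, then the shift along the tool's x, y, z in mm, then the opening, from 0 (shut) to 1 (fully open). A call has exactly 5 rows; each row shifts and turns the commanded pose from where the row before left it, along the tool's axes as they then stand; what a row does not reach is not made up. A row lasts 1/12 s, in which the tool goes at most 41.7 mm and 7.16 degrees, less where a joint would pass 70% of its speed; a pose out of reach is approached as far as the arm can. A call with a gripper value outside its range is refused whole. The fingers move at their own pace and stop on an object; FORCE is the grip in N (left out, the last holds). Time passes only in rows, so rows that do not move let the fingers close, or fill a call up. It gives the time, the measured TCP pose, the force and the opening at its end, in the units of the state.
- r.get_obs(): the state, without advancing time (a new reading comes with each control period).
- imaging.grab_frame(name): name is "scene" or "side" or "wrist"; returns a dict with "color" (480x640x3 uint8, red, green, blue), "z_map" (480x640 float32, m along the optical axis (not along the pixel's ray), 0 where there is no reading), "fx", "fy", "cx", "cy" (pixels), "world_to_cam" (4x4, takes a point from world to camera coordinates); the wrist camera has in their place "hand_eye" (4x4, takes a point from camera to tool coordinates, whose origin is the TCP and whose axes are the tool frame's). Camera axes: x right, y up, looking along -z (the intrinsics and any distortion apply to the point x, -y, -z); pixel columns grow to the right and rows downward; lengths in m; the calibration is good to about 2 mm. A picture is of the moment at which its call begins: read the wrist's pose just before it.
- r.hand_in(): hands the job in, once; it reports no verdict.
The state is a dict: "clock": time; "joints": joint angles; "qvel": joint speeds; "tau": joint torques, N m; "tcp_pos": TCP position; "orientation": TCP orientation; "contact_force": force on the tool from outside, world axes, zero at the start; "moment": the same for the moment, N m; "grip_width": finger opening in m.
Only numpy, scipy, OpenCV 4.12 (cv2) and the standard library are available. Lean on these libraries where they do the work, as an engineer would, in place of code of your own. Each camera call takes 0.05 s, during which the arm holds its last target.

TASK

Fit the quick-lock tube head onto the bench mixer: while it is parked in its tray swing its red handle right up and over to the back, then set the head upright over the mixer's steel ball and press it down with the gripper (do not drop it), feeling it past its spring catch, until it sits fully home on the round flange, and then bring the handle forward and press it down flat to lock it. The ball's height is not known, so go by feel and never push the head or the mixer harder than about 30 N; let go at the end, and leave the rack, the cup and the pipette where they are.

Things in the scene. Friction and masses are not known exactly. Their poses are not given: they have to be found in the camera images.
- head: Quick-lock head, loose, about 0.6 kg: upright white block 50 x 50 mm, 58 mm high, blue-grey roof; origin at the centre of its underside, z up. Its flat faces at y = +-25 mm are free for gripping from above. On the +x face a small blue-grey tube clip (x 25 to 41, z 17 to 35, y +-22 mm). It is home when its underside lies flat on the stud's flange; only then does the handle close properly.
- bore_mouth (a point): Centre of the bore's mouth, at the head's origin. The bore runs up the head's z axis: 35 mm diameter, 49 mm deep, bevelled mouth, open below.
- catch (a point): On the bore's axis 28 mm above the head's underside, level with two sprung brass balls in the bore's y walls. They ride over the ball as the head goes down: this takes a push that peaks at about 10 to 15 N, more than the head's own weight, 5 to 10 mm before home, fades in the last few mm, and turns hard where the underside meets the flange. Stopped short, the head springs back up.
- bolt_tip (a point): Place in the bore that the steel bolt's tip reaches with the handle flat: 10.5 mm along the head's -x from the axis, 11 mm above the underside. The bolt slides in the -x wall and follows the handle: flat, it reaches under the ball and bars the bore; past about 1.5 rad it is clear of the bore and sticks out to 49 mm behind the axis.
- handle_knob (a point): Centre of the red ball knob, 20 mm in diameter, at the free end of the handle, 68 mm from the hinge; pinched from above across the head's y axis it turns freely between the fingers. With the handle flat it lies 46 mm along the head's +x and 64 mm above its underside, 21 mm out past the block.
- handle_pad (a point): Centre of the top of the red round press pad (22 mm diameter) on the handle bar, 24 mm from the hinge; with the handle flat it lies almost over the head's axis, 69 mm above the underside, and faces up.
- handle_hinge (a point): Hinge axis of the handle (parallel to the head's y), 22 mm along the head's -x and 64 mm above its underside.
- handle (a joint): Handle angle, rad: 0 = flat over the roof (locked), grows as the knob end is lifted, 1.57 = upright, stop at 2.25 = leaning back behind the head. Stays where it is left; moving it takes under 2 N.
- tray: Black parking tray, fixed, 61 x 61 mm, rim 10 mm high and 4 mm thick, floor 4 mm; two back-rest posts (6 x 13 mm, up to 52 mm above the table) at its -x rim, y = +-19 mm, keep the head from tipping backwards. The head stands loose in it with 1.5 mm play, turned like the tray. Origin under its centre.
- mixer: Bench mixer, fixed, 200 (x) x 160 (y) x 70 mm, white base and blue-grey top, flat deck at 70 mm; origin under its centre.
- stud_axis (a point): Point on the mixer's deck (70 mm above the table) on the upright axis of the ball stud. Above it: a flange 64 mm in diameter whose upper face stands 10 to 34 mm above the deck (screwed to a different height every time, not measured), a neck 16 mm in diameter, and a steel ball 32 mm in diameter with its centre 30 mm above the flange face. On a stiff rubber bush it gives 1 mm per 15 N.
- rack: Yellow tube rack, 90 x 160 x 45 mm with tubes 80 mm high, loose. Bystander.
- cup: Specimen cup with red lid, 44 mm diameter, 52 mm high, loose. Bystander.
- pipette: Pipette lying along its x axis, 200 mm long, 22 mm wide, 21 mm high, loose. Bystander.
- stud_top (a joint): How far the stud has moved on its rubber bush, m: 0 unloaded, negative when pressed down, -0.001 for each 15 N of downward load (readings are as noisy as the rest).
Things that resemble listed ones, but are neither listed nor needed, are in the scene too. Leave any green look-alike of the tray alone.

How it is judged:
On the way, in this order (a step that is already met when the one before it is completed fails the run):
1. the handle is swung right back (over 1.8 rad) while the head is still in its tray (value of joint handle above 1.8 rad and horizontal distance between head and tray below 0.01 m), for 0.1 s.
2. the head is upright, down over the ball, pressed there by the gripper (not dropped), handle still back (value of joint handle above 1.5 rad and horizontal distance between head and stud_axis below 0.003 m and z of head in the frame of stud_axis below 0.038 m and angle between head's own z axis and vertical below 0.08 rad and contact force between head and mixer above 1 N and contact force between any of the fingers, the arm and head above 0.5 N), for 0.1 s.
3. the handle is pressed flat with the head on the ball (value of joint handle below 0.1 rad and horizontal distance between head and stud_axis below 0.003 m and z of head in the frame of stud_axis below 0.038 m), for 0.1 s.
At the end, for the whole second after the job is handed in: The head stands at rest and upright (within 0.06 rad) on the ball, within 3 mm of the stud axis and its underside under 38 mm above the deck, with the handle flat (under 0.1 rad) (all of step 3 and angle between head's own z axis and vertical below 0.06 rad and linear speed of head below 0.02 m/s); the robot touches nothing.
It fails at once if the ball stud is pressed down with more than 30 N (its bush squeezed by over 2 mm) (value of joint stud_top below -0.002 m).
It fails at once if the gripper or arm pushes the mixer with more than 30 N (contact force between any of the fingers, the arm and mixer above 30 N).
It fails at once if the rack is moved over 20 mm (distance of rack from where it was at the start of the episode above 0.02 m).
It fails at once if the cup is moved over 20 mm (distance of cup from where it was at the start of the episode above 0.02 m).
It fails at once if the pipette is moved over 20 mm (distance of pipette from where it was at the start of the episode above 0.02 m).
It also fails if it takes over 72 s, if anything falls off the work surface, if the arm or the gripper's body presses on something with over 40 N, if the wrist force passes 120 N, or if a joint passes its speed limit or range.

## Working session

There is one attempt and no reset: what is moved stays moved. The work goes in short steps, Python scripts to look and compute and a shell command to move; the robot and the scene stay as the last step left them, time stands still between calls to the robot, and variables do not carry over. Pictures are saved under pics/ and viewed, and the job is handed in when it is done.

```bash
ls; mkdir -p pics; cat > h.py <<'E'
import numpy as np, cv2
from bench import r, imaging
from scipy.spatial.transform import Rotation as R
def grab(n):
    o=r.get_obs(); f=imaging.grab_frame(n); f['obs']=o
    if 'hand_eye' in f:
        T=np.eye(4);T[:3,:3]=R.from_rotvec(o['orientation']).as_matrix();T[:3,3]=o['tcp_pos']
        f['c2w']=T@np.array(f['hand_eye'])
    else: f['c2w']=np.linalg.inv(np.array(f['world_to_cam']))
    return f
def save(f,name,crop=None,s=1):
    im=f['color'][:,:,::-1]
    if crop: x0,y0,x1,y1=crop; im=im[y0:y1,x0:x1]
    cv2.imwrite('pics/'+name+'.png',cv2.resize(im,None,fx=s,fy=s,interpolation=cv2.INTER_CUBIC))
def pt(f,u,v,d=None):
    if d is None:
        w=f['z_map'][v-1:v+2,u-1:u+2]; w=w[w>0]; d=np.median(w) if len(w) else np.nan
    p=np.array([(u-f['cx'])/f['fx']*d,-(v-f['cy'])/f['fy']*d,-d,1]); return (f['c2w']@p)[:3]
def atz(f,u,v,z):
    a=f['c2w'][:3,3]; b=pt(f,u,v,1.0); t=(z-a[2])/(b[2]-a[2]); return a+t*(b-a)
def proj(f,p):
    q=np.linalg.inv(f['c2w'])@np.append(p,1); return f['cx']+f['fx']*q[0]/-q[2], f['cy']+f['fy']*-q[1]/-q[2]
E
python3 - <<'E'
from h import *
o=r.get_obs(); print(o)
import pickle
for n in ('scene','side','wrist'):
    f=grab(n); save(f,n+'0'); pickle.dump(f,open(n+'0.pkl','wb')); print(n,{k:f[k] for k in f if k not in('color','z_map','obs')})
E
```

```text
pics
{'clock': 0.0, 'joints': array([ 1.15288511,  0.47783999,  0.02234098,  1.55645505, -0.01152464,
        1.10932354, -0.08307866]), 'qvel': array([ 1.98980332e-04,  9.07714826e-04, -3.73716017e-04, -1.20403735e-04,
       -1.53663653e-03, -5.48117120e-06,  1.06997582e-03]), 'tau': array([ 1.58398270e-04, -5.96449256e+01,  1.60786998e+00, -2.81195623e+01,
        1.24274803e-02,  9.34364536e-03,  3.50195614e-05]), 'tcp_pos': array([ 0.20559945, -0.64229043,  0.23029749]), 'orientation': array([-1.33894732,  0.97916981, -0.97651343]), 'contact_force': array([-0.85153554,  0.02918199, -0.04822162]), 'moment': array([0.02987558, 0.01355779, 0.06537082]), 'grip_width': 0.0853339701153618}
scene {'fx': 455.47936966998947, 'fy': 455.47936966998947, 'cx': 321.90319433996575, 'cy': 240.83740041883252, 'world_to_cam': array([[-0.18433615,  0.98283263, -0.00775935,  0.10485851],
       [-0.55845813, -0.09823919,  0.82369508,  0.279581  ],
       [ 0.80879213,  0.15617005,  0.5669799 , -1.22714726],
       [ 0.        ,  0.        ,  0.        ,  1.        ]]), 'c2w': array([[-0.18433615, -
[... 863 characters left out ...]
1.7427065509216, 'fy': 391.7427065509216, 'cx': 318.82591773275857, 'cy': 239.09076523038777, 'hand_eye': array([[ 9.99999942e-01, -3.39825262e-04, -1.84204284e-05,
        -6.43632648e-04],
       [ 8.78844374e-05,  3.10149135e-01, -9.50687912e-01,
        -1.42902084e-01],
       [ 3.28780848e-04,  9.50687856e-01,  3.10149147e-01,
         7.96988144e-02],
       [ 0.00000000e+00,  0.00000000e+00,  0.00000000e+00,
         1.00000000e+00]]), 'c2w': array([[ 0.30523155,  0.90512569,  0.29594119,  0.28142639],
       [-0.95227655,  0.29068951,  0.09310738, -0.61765816],
       [-0.00175312, -0.31023716,  0.95065758,  0.37330812],
       [ 0.        ,  0.        ,  0.        ,  1.        ]])}
```

View pics/scene0.png

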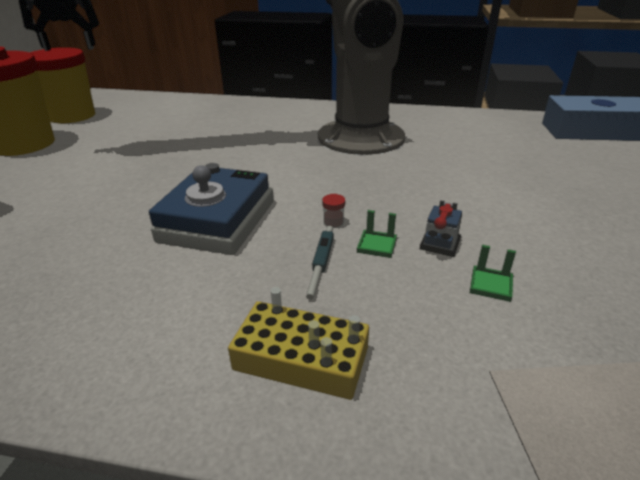

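View pics/side0.png

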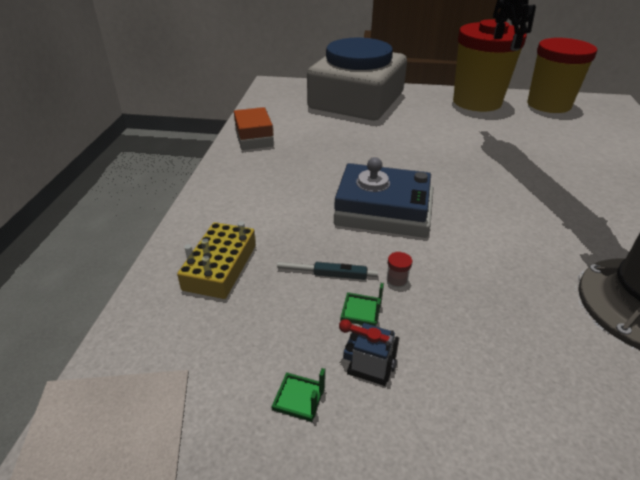

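View pics/wrist0.png

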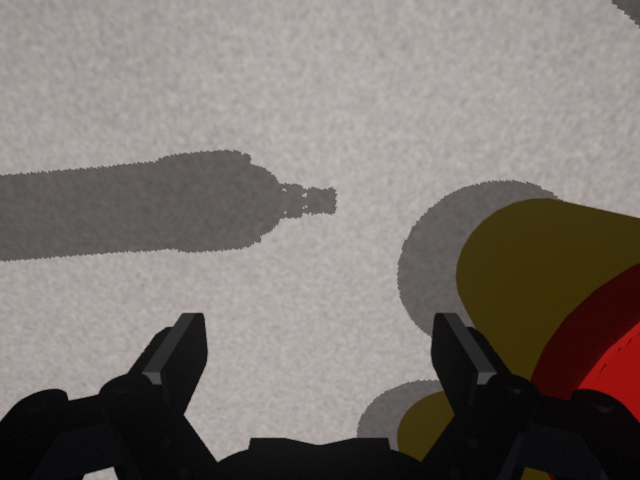

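```bash
python3 - <<'E'
from h import *
import pickle
s=pickle.load(open('scene0.pkl','rb'));d=pickle.load(open('side0.pkl','rb'))
print(R.from_rotvec(s['obs']['orientation']).as_matrix().round(3))
save(s,'sc_head',(400,180,480,265),7); save(d,'sd_head',(330,300,420,390),6)
save(s,'sc_mix',(140,150,290,260),5); save(d,'sd_mix',(325,150,445,240),6)
for n,f,l in(('scene',s,dict(ball=(202,174),knob=(441,220),tray=(440,247),flange=(204,195),cup=(334,202),pip=(324,248))),('side',d,dict(ball=(375,164),knob=(346,326),hingeish=(385,337),tray=(370,378),flange=(374,182)))):
  for k,(u,v) in l.items(): print(n,k,pt(f,u,v).round(4))
E
```

```text
[[ 0.305 -0.001  0.952]
 [-0.952  0.002  0.305]
 [-0.002 -1.    -0.   ]]
scene ball [ 0.5132 -0.2177  0.1211]
scene knob [0.5269 0.186  0.0803]
scene tray [0.5044 0.1942 0.0128]
scene flange [ 0.523  -0.2158  0.0859]
scene cup [0.453  0.0011 0.0538]
scene pip [0.5539 0.001  0.0216]
side ball [ 0.4988 -0.2111  0.1216]
side knob [0.5193 0.1925 0.0769]
side hingeish [0.4616 0.2012 0.0725]
side tray [0.477  0.2274 0.0067]
side flange [ 0.4974 -0.204   0.083 ]
```

View pics/sc_head.png

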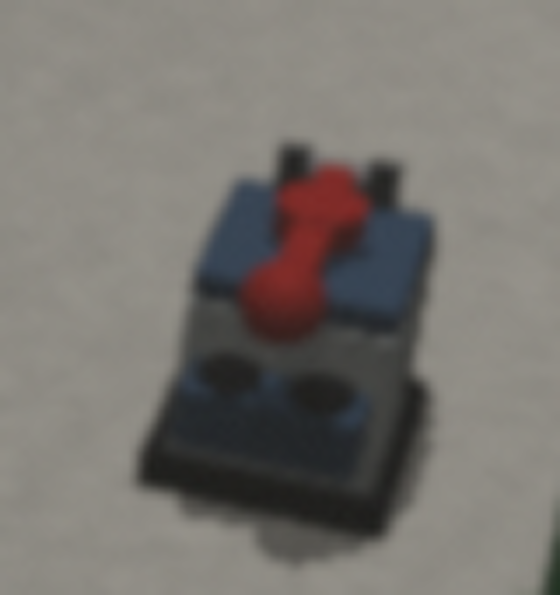

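View pics/sd_head.png

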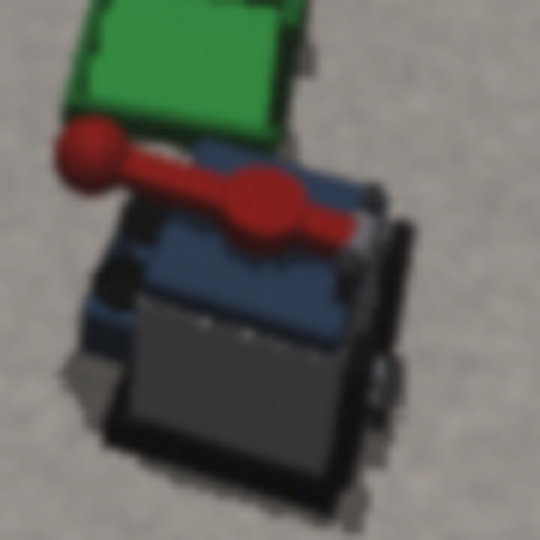

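View pics/sd_mix.png

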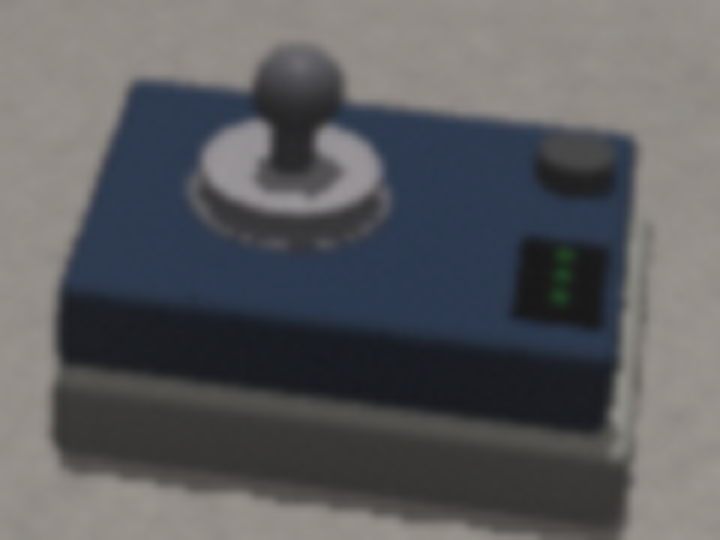

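View pics/sc_mix.png

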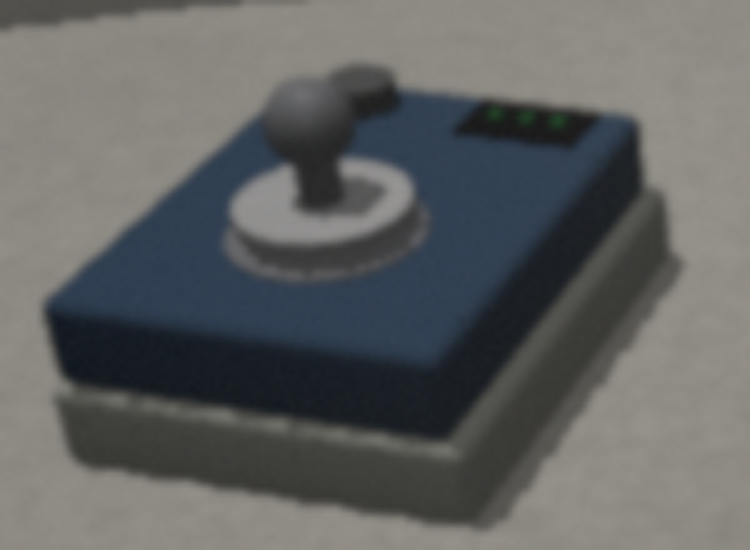

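```bash
cat >> h.py <<'E'
def tri(obs):
    A=np.zeros((3,3));b=np.zeros(3)
    L=[]
    for f,u,v in obs:
        a=f['c2w'][:3,3]; dd=pt(f,u,v,1.0)-a; dd/=np.linalg.norm(dd); P=np.eye(3)-np.outer(dd,dd); A+=P;b+=P@a;L.append((a,P))
    x=np.linalg.solve(A,b); return x.round(4),[round(float(np.linalg.norm(P@(x-a)))*1e3,1) for a,P in L]
E
python3 - <<'E'
from h import *
import pickle
s=pickle.load(open('scene0.pkl','rb'));d=pickle.load(open('side0.pkl','rb'))
S=lambda x,y:(s,400+x/7,180+y/7); D=lambda x,y:(d,330+x/6,300+y/6)
print('ball',tri([(s,201.8,174.4),(d,374.7,164.5)]))
print('flange',tri([(s,140+322/5,150+201/5),(d,325+291/6,150+166/6)]))
print('knob',tri([S(285,300),D(92,155)]))
print('pad',tri([S(320,205),D(265,200)]))
print('roof +x+y',tri([S(395,325),D(145,285)]))
print('roof -x+y',tri([S(430,215),D(335,345)]))
print('roof +x-y',tri([S(200,285),D(200,150)]))
print('tray +x+y bottom',atz(*S(385,530),0),atz(*D(108,440),0),'tray +x-y',atz(*S(142,485),0),'-x+y',atz(*D(335,510),0))
E
```

```text
ball (array([ 0.4993, -0.2252,  0.1127]), [0.2, 0.2])
flange (array([ 0.4992, -0.2254,  0.0811]), [0.6, 0.6])
knob (array([0.5205, 0.1871, 0.071 ]), [0.1, 0.1])
pad (array([0.4774, 0.1963, 0.0723]), [0.1, 0.1])
roof +x+y (array([0.5045, 0.2146, 0.0573]), [0.1, 0.1])
roof -x+y (array([0.4577, 0.2261, 0.0597]), [1.5, 1.5])
roof +x-y (array([0.4941, 0.1695, 0.0572]), [0.2, 0.2])
tray +x+y bottom [0.50749188 0.22104561 0.        ] [0.51051596 0.21902806 0.        ] tray +x-y [0.49859823 0.16231963 0.        ] -x+y [0.4527176  0.23146053 0.        ]
```

```bash
cat >> h.py <<'E'
def to(p,yaw=None):
    o=r.get_obs(); M=R.from_rotvec(o['orientation']).as_matrix()
    d=M.T@(np.array(p)-o['tcp_pos'])*1e3
    zy=np.degrees(np.arctan2(M[1,2],M[0,2]))
    print('clock',round(o['clock'],2),'tool delta mm',d.round(1),'yaw',round(zy,2),'tilt',np.degrees(np.arccos(-M[2,1])).round(2),'M',M[:,1].round(4), '' if yaw is None else ('turn tool y',round(zy-yaw,2)),'F',o['contact_force'].round(1),'tcp',o['tcp_pos'].round(4),'w',o['grip_width'].round(4))
E
python3 -m jog '0 6.2 0 -30 0 22 1;0 6.2 0 -33 0 20 1;0 6.2 0 -35 0 16 1;0 6.2 0 -37 0 12 1;0 6.2 0 -38 0 8 1'
python3 -c "
from h import *
to([0.5205,0.1871,0.18],-12.7)"
```

```text
clock: 0.57
tcp_pos: [0.2686, -0.4594, 0.231]
orientation: [-1.088, 1.382, -1.381]
contact_force: [0.9, 0.3, -0.1]
grip_width: 0.085Traceback (most recent call last):
  File "<string>", line 3, in <module>
    to([0.5205,0.1871,0.18],-12.7)
    ~~^^^^^^^^^^^^^^^^^^^^^^^^^^^^
  File "h.py", line 33, in to
    print('clock',round(o['clock'],2),'tool delta mm',d.round(1),'yaw',round(zy,2),'tilt',np.degrees(np.arccos(-M[2,1])).round(2),'M',M[:,1].round(4), '' if yaw is None else ('turn tool y',round(zy-yaw,2)),'F',o['contact_force'].round(1),'tcp',o['tcp_pos'].round(4),'w',o['grip_width'].round(4))
                                                                                                                                                                                                                                                                              ^^^^^^^^^^^^^^^^^^^^^
AttributeError: 'float' object has no attribute 'round'
```

```bash
sed -i "s/o\['grip_width'\].round(4)/round(o['grip_width'],4)/" h.py
python3 -c "
from h import *
to([0.5205,0.1871,0.18],-12.7)"
```

```text
clock 0.57 tool delta mm [-687.6   51.2   93.2] yaw -13.57 tilt 0.03 M [-2.e-04  4.e-04 -1.e+00] ('turn tool y', np.float64(-0.87)) F [ 0.9  0.3 -0.1] tcp [ 0.2686 -0.4594  0.231 ] w 0.085
```

```bash
python3 -m jog '0 -0.9 0 -32 0 24 1;0 0 0 -33 0 23 1;0 0 0 -33 0 23 1;0 0 0 -38 0 10 1;0 0 0 -40 0 5 1' && python3 -m jog '0 0 0 -40 0 2 1;0 0 0 -40 0 2 1;0 0 0 -40 0 2 1;0 0 0 -40 0 2 1;0 0 0 -40 0 2 1' && python3 -m jog '0 0 0 -40 0 0 1;0 0 0 -40 0 0 1;0 0 0 -40 0 0 1;0 0 0 -40 0 0 1;0 0 0 0 0 0 1'
python3 -c "
from h import *
to([0.5205,0.1871,0.18],-12.7)"
```

```text
clock: 0.98
tcp_pos: [0.3913, -0.3066, 0.2313]
orientation: [-1.099, 1.365, -1.366]
contact_force: [-0.2, 0.3, 0.2]
grip_width: 0.0854
clock: 1.4
tcp_pos: [0.442, -0.113, 0.2314]
orientation: [-1.099, 1.366, -1.367]
contact_force: [0.5, -0.2, -0.4]
grip_width: 0.0855
clock: 1.82
tcp_pos: [0.4772, 0.0502, 0.2319]
orientation: [-1.101, 1.359, -1.356]
contact_force: [0.9, 0.8, 0.6]
grip_width: 0.0854
clock 1.82 tool delta mm [-142.6   52.5   14.5] yaw -11.74 tilt 0.27 M [ 0.002   0.0042 -1.    ] ('turn tool y', np.float64(0.96)) F [0.9 0.8 0.6] tcp [0.4772 0.0502 0.2319] w 0.0854
```

```bash
python3 -m jog '0 0.9 0 -36 10 4 1;0 0 0 -36 10 4 1;0 0 0 -36 10 4 1;0 0 0 -34 10 2 1;0 0 0 0 0 0 1'
python3 - <<'E'
from h import *
import pickle
to([0.5205,0.1871,0.18],-12.7)
f=grab('wrist'); pickle.dump(f,open('w1.pkl','wb')); save(f,'w1'); print([round(float(x),1) for x in proj(f,[0.5205,0.1871,0.071])])
E
```

```text
clock: 2.23
tcp_pos: [0.5214, 0.184, 0.1897]
orientation: [-1.094, 1.375, -1.368]
contact_force: [-0.4, 1.5, 0.5]
grip_width: 0.0855
clock 2.23 tool delta mm [-2.8  9.7 -1.6] yaw -12.79 tilt 0.26 M [-0.0017  0.0042 -1.    ] ('turn tool y', np.float64(-0.09)) F [-0.4  1.5  0.5] tcp [0.5214 0.184  0.1897] w 0.0855
[316.2, 232.7]
```

View pics/w1.png

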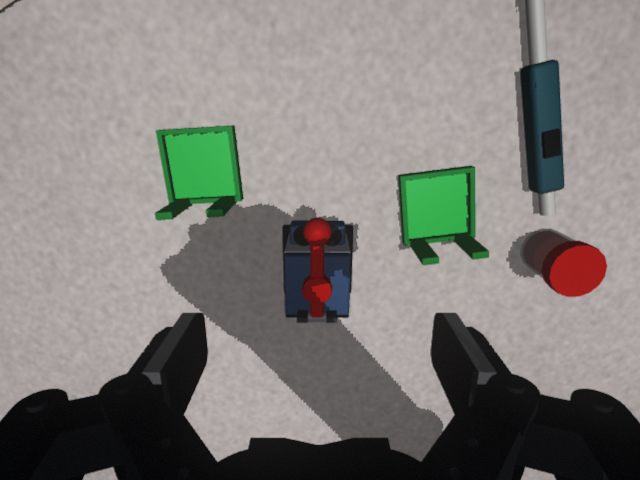

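```bash
python3 -m jog '0 0 0 -1 35 0 0.5;0 0 0 0 35 0 0.5;0 0 0 0 35 0 0.5;0 0 0 0 33 0 0.5;0 0 0 0 0 0 0.5' 20
python3 - <<'E'
from h import *
to([0.5208,0.1871,0.05],-12.7)
f=grab('wrist'); save(f,'w2')
f=grab('side'); save(f,'s2',(270,260,470,410),4)
E
```

```text
clock: 2.7
tcp_pos: [0.5181, 0.1742, 0.0479]
orientation: [-1.101, 1.383, -1.378]
contact_force: [-0.8, -0.2, -0.8]
grip_width: 0.0423
clock 2.7 tool delta mm [-13.2  -2.2  -0.3] yaw -13.31 tilt 0.6 M [-0.0095 -0.0045 -0.9999] ('turn tool y', np.float64(-0.61)) F [-0.8 -0.2 -0.8] tcp [0.5181 0.1742 0.0479] w 0.0423
```

View pics/w2.png

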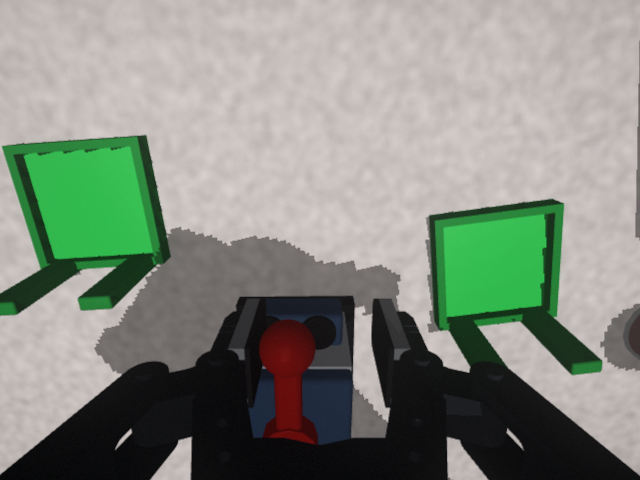

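View pics/s2.png

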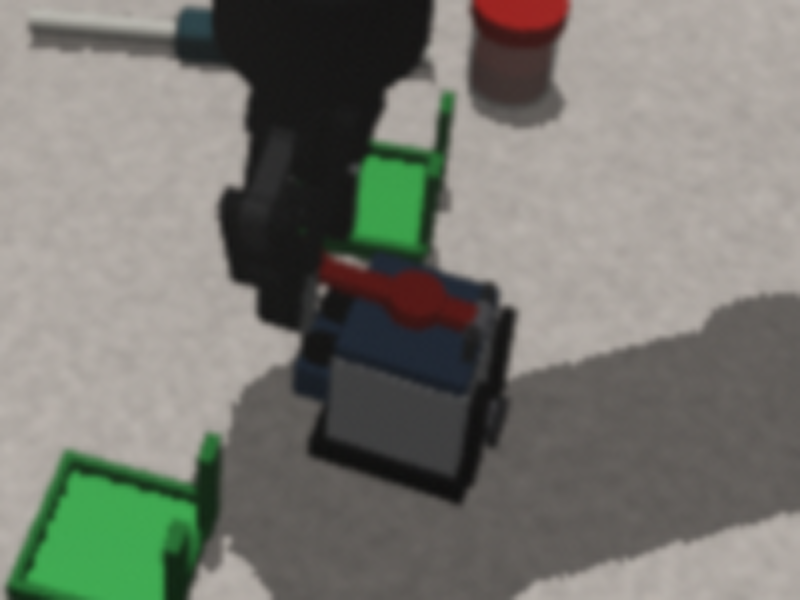

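```bash
python3 -m jog '0 0 0 -4 0 0 0.5;0 0 0 -4 0 0 0.5;0 0 0 -3 0 0 0.5;0 0 0 0 0 0 0.5;0 0 0 0 0 0 0.5'
python3 - <<'E'
from h import *
to([0.5208,0.1871,0.05],-12.7)
f=grab('wrist'); save(f,'w3')
print(proj(f,[0.5205,0.1871,0.071]))
E
```

```text
clock: 3.22
tcp_pos: [0.5252, 0.1889, 0.0544]
orientation: [-1.089, 1.376, -1.377]
contact_force: [0.4, -1.0, 0.1]
grip_width: 0.0425
clock 3.22 tool delta mm [ 2.8  4.3 -3.9] yaw -13.22 tilt 0.1 M [ 1.7e-03  6.0e-04 -1.0e+00] ('turn tool y', np.float64(-0.52)) F [ 0.4 -1.   0.1] tcp [0.5252 0.1889 0.0544] w 0.0425
(np.float64(327.72850598299385), np.float64(347.18609544250796))
```

View pics/w3.png

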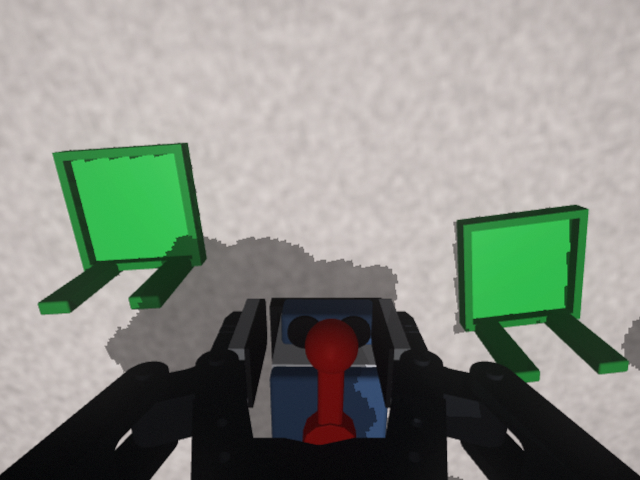

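```bash
python3 -m jog '0 0 0 3 2 -2 0.5;0 0 0 0 0 0 0.5;0 0 0 0 0 0 0.5;0 0 0 0 0 0 0.5;0 0 0 0 0 0 0.5'
python3 - <<'E'
from h import *
to([0.5208,0.1871,0.05],-12.7)
f=grab('wrist');
to([0.5208,0.1871,0.05],-12.7)
save(f,'w4')
E
```

```text
clock: 3.68
tcp_pos: [0.522, 0.1858, 0.0512]
orientation: [-1.091, 1.378, -1.378]
contact_force: [1.0, -0.5, 0.1]
grip_width: 0.0424
clock 3.68 tool delta mm [-1.   1.2 -1.5] yaw -13.25 tilt 0.0 M [-1.e-04 -0.e+00 -1.e+00] ('turn tool y', np.float64(-0.55)) F [ 1.  -0.5  0.1] tcp [0.522  0.1858 0.0512] w 0.0424
clock 3.73 tool delta mm [-1.   1.3 -1.5] yaw -13.26 tilt 0.0 M [-0. -0. -1.] ('turn tool y', np.float64(-0.56)) F [-0.5  0.1 -0.1] tcp [0.5221 0.1858 0.0513] w 0.0426
```

View pics/w4.png

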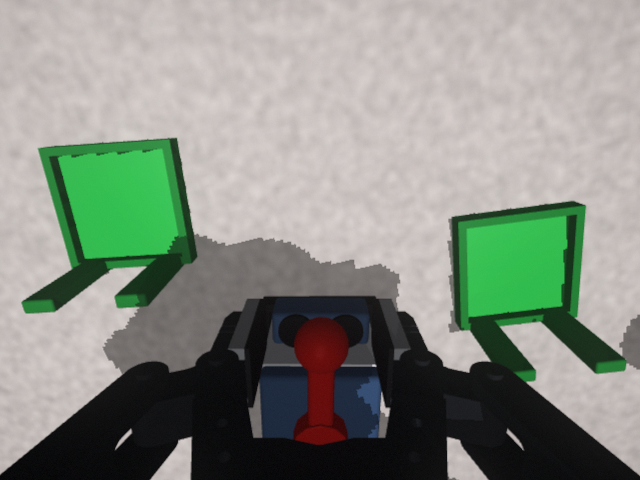

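```bash
python3 -m jog '0 0 0 0 0 0 0.15;0 0 0 0 0 0 0.1;0 0 0 0 0 0 0.1;0 0 0 0 0 0 0.1;0 0 0 0 0 0 0.1' 20; python3 -m jog '0 0 0 0 0 0 0.1;0 0 0 0 0 0 0.1;0 0 0 0 0 0 0.1;0 0 0 0 0 0 0.1;0 0 0 0 0 0 0.1' 20
```

```text
clock: 4.15
tcp_pos: [0.5221, 0.1858, 0.0513]
orientation: [-1.091, 1.377, -1.378]
contact_force: [0.4, -0.1, -0.5]
grip_width: 0.018
clock: 4.57
tcp_pos: [0.5221, 0.1858, 0.0513]
orientation: [-1.091, 1.377, -1.378]
contact_force: [0.4, 0.8, -0.6]
grip_width: 0.0186
```

```bash
python3 - <<'E'
from h import *
to([0.5208,0.1871,0.05],-12.7)
f=grab('wrist');save(f,'w5')
th=np.linspace(0.05,2.22,16)
x=68*np.cos(th);z=68*np.sin(th)
print(np.c_[th[1:],np.diff(x),np.diff(z),].round(1).tolist())
E
```

```text
clock 4.57 tool delta mm [-0.9  1.3 -1.5] yaw -13.25 tilt 0.0 M [ 1.e-04  0.e+00 -1.e+00] ('turn tool y', np.float64(-0.55)) F [ 0.4  0.8 -0.6] tcp [0.5221 0.1858 0.0513] w 0.0186
[[0.2, -1.2, 9.8], [0.3, -2.6, 9.5], [0.5, -3.9, 9.0], [0.6, -5.2, 8.3], [0.8, -6.3, 7.5], [0.9, -7.4, 6.5], [1.1, -8.2, 5.4], [1.2, -8.9, 4.1], [1.4, -9.4, 2.8], [1.5, -9.7, 1.4], [1.6, -9.8, 0.0], [1.8, -9.7, -1.4], [1.9, -9.4, -2.8], [2.1, -8.9, -4.1], [2.2, -8.2, -5.4]]
```

View pics/w5.png

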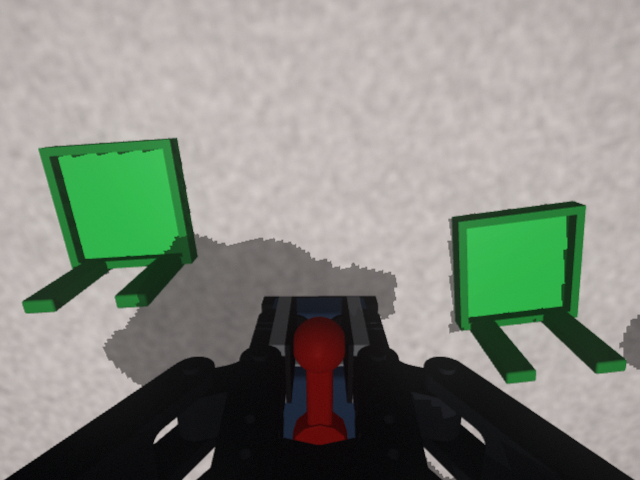

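```bash
python3 -m jog '0 0 0 0 -9.8 -1.2 0.1;0 0 0 0 -9.5 -2.6 0.1;0 0 0 0 -9.0 -3.9 0.1;0 0 0 0 -8.3 -5.2 0.1;0 0 0 0 -7.5 -6.3 0.1' && python3 -m jog '0 0 0 0 -6.5 -7.4 0.1;0 0 0 0 -5.4 -8.2 0.1;0 0 0 0 -4.1 -8.9 0.1;0 0 0 0 -2.8 -9.4 0.1;0 0 0 0 -1.4 -9.7 0.1'
python3 - <<'E'
from h import *
to([0.5208,0.1871,0.05],-12.7)
f=grab('wrist');save(f,'w6')
f=grab('side'); save(f,'s6',(270,240,470,390),4)
E
```

```text
clock: 5.03
tcp_pos: [0.5031, 0.1901, 0.0967]
orientation: [-1.09, 1.377, -1.378]
contact_force: [1.0, -1.0, -1.7]
grip_width: 0.0179
clock: 5.45
tcp_pos: [0.461, 0.2006, 0.1167]
orientation: [-1.088, 1.376, -1.378]
contact_force: [2.1, -2.2, 4.0]
grip_width: 0.0184
clock 5.45 tool delta mm [-0.5 66.8 61.2] yaw -13.26 tilt 0.13 M [ 2.3e-03  5.0e-04 -1.0e+00] ('turn tool y', np.float64(-0.56)) F [ 2.1 -2.2  4. ] tcp [0.461  0.2006 0.1167] w 0.0184
```

View pics/w6.png

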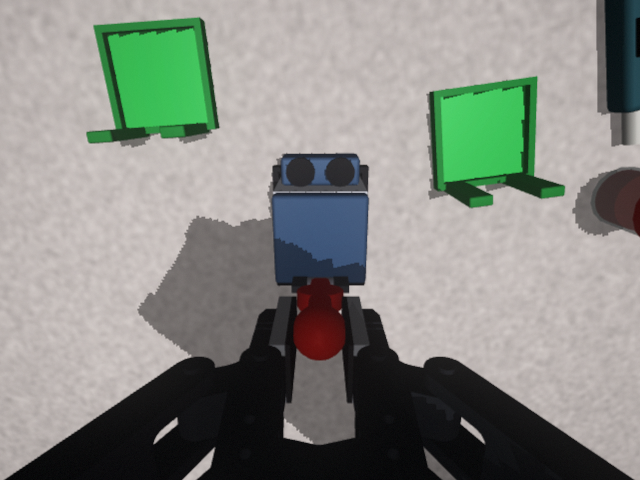

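View pics/s6.png

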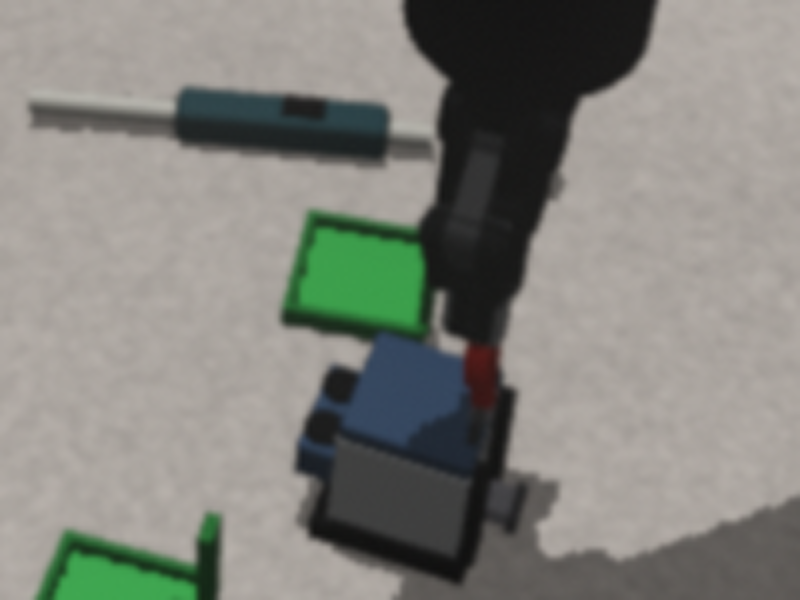

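```bash
python3 -m jog '0 0 0 0 0 -9.8 0.1;0 0 0 0 1.4 -9.7 0.1;0 0 0 0 2.8 -9.4 0.1;0 0 0 0 4.1 -8.9 0.1;0 0 0 0 4.4 -7.2 0.1' && python3 -m jog '0 0 0 0 0 0 0.1;0 0 0 0 0 0 0.1;0 0 0 0 0 0 0.1;0 0 0 0 0 0 0.1;0 0 0 0 0 0 0.1'
python3 - <<'E'
from h import *
to([0.5208,0.1871,0.05],-12.7)
f=grab('wrist');save(f,'w7')
f=grab('side'); save(f,'s7',(270,240,470,390),4)
E
```

```text
clock: 5.97
tcp_pos: [0.4154, 0.211, 0.1028]
orientation: [-1.092, 1.377, -1.377]
contact_force: [-1.0, -1.1, 3.1]
grip_width: 0.0181
clock: 6.38
tcp_pos: [0.4162, 0.2108, 0.103]
orientation: [-1.093, 1.378, -1.377]
contact_force: [-5.6, -0.2, 8.2]
grip_width: 0.0184
clock 6.38 tool delta mm [ -0.9  52.8 107.4] yaw -13.22 tilt 0.11 M [-1.8e-03 -5.0e-04 -1.0e+00] ('turn tool y', np.float64(-0.52)) F [-5.6 -0.2  8.2] tcp [0.4162 0.2108 0.103 ] w 0.0184
```

View pics/w7.png

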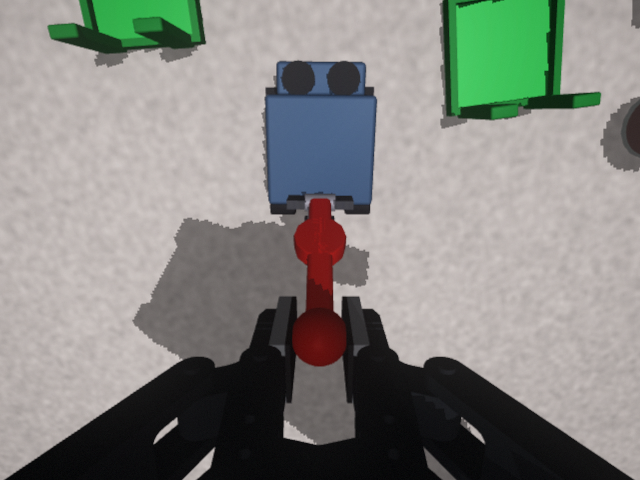

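View pics/s7.png

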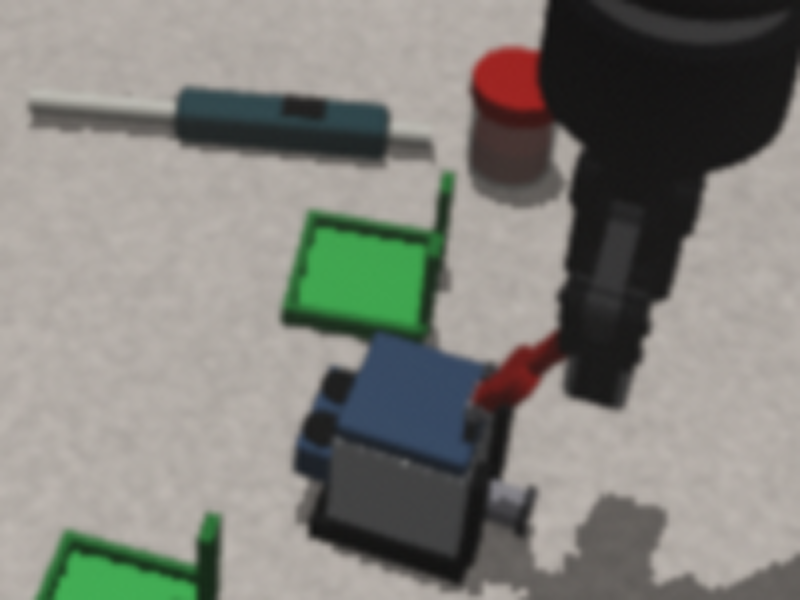

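```bash
python3 -m jog '0 0 0 0 0 0 0.45;0 0 0 0 0 0 0.45;0 0 0 0 0 0 0.45;0 0 0 0 -8 0 0.45;0 0 0 0 -20 0 0.45' && python3 -m jog '0 0 0 0 -30 0 0.6;0 0 0 0 -15 10 1;0 0 0 0 0 20 1;0 0 0 0 0 20 1;0 0 0 0 0 18 1' && python3 -m jog '0 0 0 0 0 0 1;0 0 0 0 0 0 1;0 0 0 0 0 0 1;0 0 0 0 0 0 1;0 0 0 0 0 0 1'
python3 - <<'E'
from h import *
to([0.4825,0.1959,0.030],-13)
f=grab('wrist');save(f,'w8')
import pickle; pickle.dump(f,open('w8.pkl','wb'))
f=grab('side'); save(f,'s8',(270,240,470,390),4)
E
```

```text
clock: 6.9
tcp_pos: [0.4156, 0.2095, 0.1296]
orientation: [-1.096, 1.38, -1.378]
contact_force: [-0.1, -0.8, -0.1]
grip_width: 0.0386
clock: 7.32
tcp_pos: [0.4847, 0.1947, 0.1771]
orientation: [-1.089, 1.377, -1.378]
contact_force: [1.0, -0.3, -0.2]
grip_width: 0.0852
clock: 7.73
tcp_pos: [0.4825, 0.1953, 0.176]
orientation: [-1.092, 1.377, -1.377]
contact_force: [-0.1, 0.6, -0.1]
grip_width: 0.0853
clock 7.73 tool delta mm [-6.00e-01  1.46e+02 -1.00e-01] yaw -13.18 tilt 0.02 M [-3.e-04 -1.e-04 -1.e+00] ('turn tool y', np.float64(-0.18)) F [-0.1  0.6 -0.1] tcp [0.4825 0.1953 0.176 ] w 0.0853
```

View pics/w8.png

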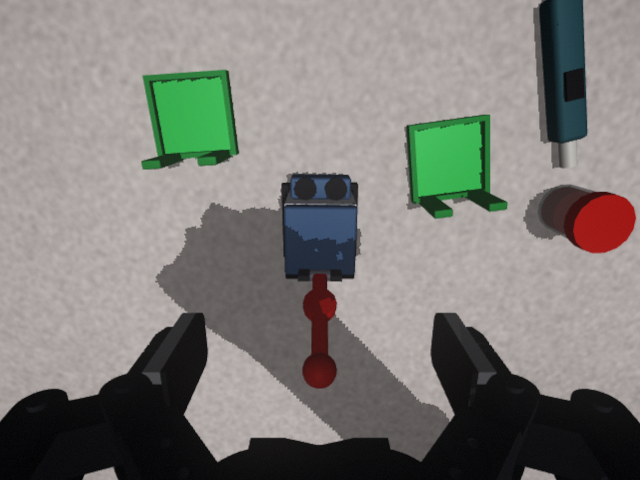

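View pics/s8.png

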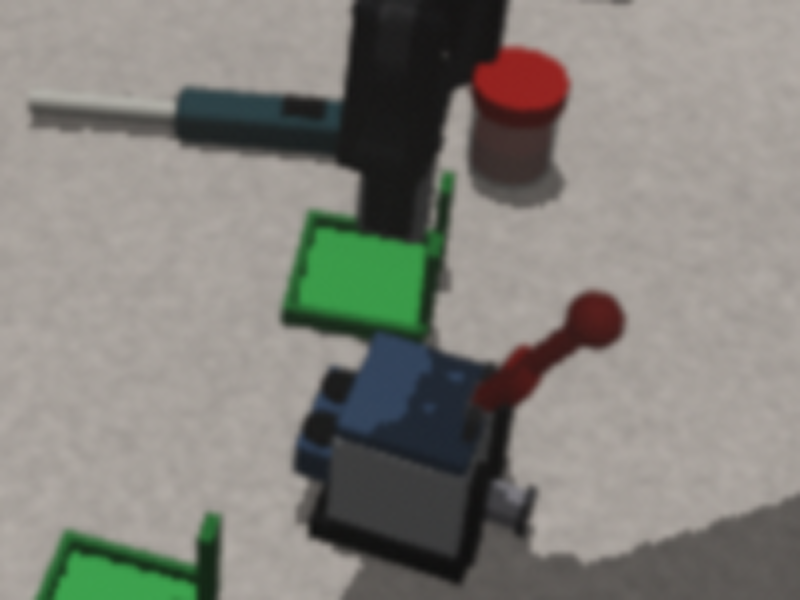

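```bash
python3 - <<'E'
from h import *
import pickle
f=pickle.load(open('w8.pkl','rb')); P=[atz(f,u,v,0.062) for u,v in((283,206),(357,206),(355,278),(286,278))]
c=np.mean(P,0); print(np.array(P).round(4).tolist(),c.round(4)); e=P[1]-P[0]; print(np.degrees(np.arctan2(-e[0],e[1])),np.linalg.norm(e))
to(c+np.array([.974,-.225,0])*.007-np.array([0,0,.032]))
E
```

```text
[[0.5065, 0.215, 0.062], [0.4952, 0.1666, 0.062], [0.444, 0.1784, 0.062], [0.4551, 0.2263, 0.062]] [0.4752 0.1966 0.062 ]
166.84451713936684 0.049675596369328695
clock 7.83 tool delta mm [  0.4 146.   -0.7] yaw -13.2 tilt 0.01 M [-0.e+00 -1.e-04 -1.e+00]  F [-0.2 -0.2 -0.2] tcp [0.4828 0.1952 0.176 ] w 0.0856
```

```bash
python3 -m jog '0 0 0 0 38 -0.4 1;0 0 0 0 38 0 1;0 0 0 0 38 0 1;0 0 0 0 20 0 1;0 0 0 0 10 0 1' && python3 -m jog '0 0 0 0 2 0 1;0 0 0 0 0 0 1;0 0 0 0 0 0 1;0 0 0 0 0 0 1;0 0 0 0 0 0 1'
python3 - <<'E'
from h import *
to([0.482,0.195,0.030],-13)
f=grab('wrist');save(f,'w9')
f=grab('side'); save(f,'s9',(270,240,470,390),4)
E
```

```text
clock: 8.25
tcp_pos: [0.4807, 0.1942, 0.029]
orientation: [-1.096, 1.379, -1.377]
contact_force: [-0.4, 0.0, -0.1]
grip_width: 0.0852
clock: 8.67
tcp_pos: [0.4839, 0.1955, 0.0313]
orientation: [-1.088, 1.376, -1.378]
contact_force: [-0.8, -0.1, 0.8]
grip_width: 0.0855
clock 8.67 tool delta mm [ 0.9  1.3 -1.8] yaw -13.26 tilt 0.16 M [ 0.0025  0.001  -1.    ] ('turn tool y', np.float64(-0.26)) F [-0.8 -0.1  0.8] tcp [0.4839 0.1955 0.0313] w 0.0855
```

View pics/w9.png

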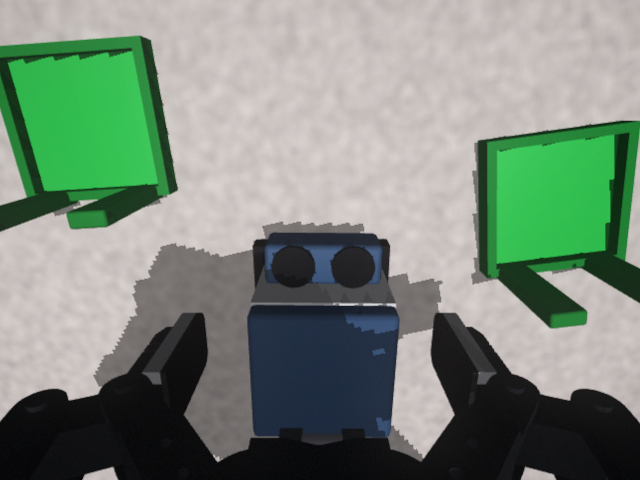

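View pics/s9.png

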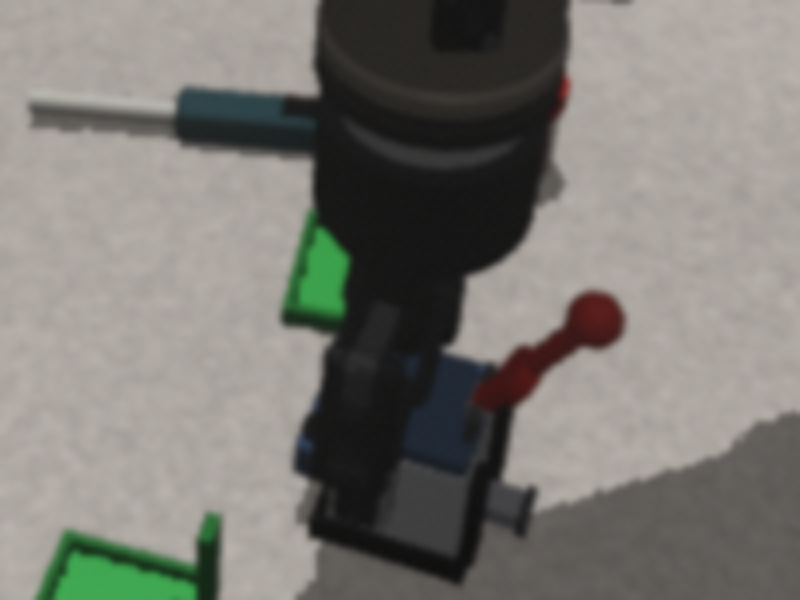

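```bash
python3 -m jog '0 0 0 0 0 0 0.6;0 0 0 0 0 0 0.5;0 0 0 0 0 0 0.5;0 0 0 0 0 0 0.5;0 0 0 0 0 0 0.5' 60 && python3 -m jog '0 0 0 0 0 0 0.5;0 0 0 0 0 0 0.5;0 0 0 0 0 0 0.5;0 0 0 0 -5 0 0.5;0 0 0 0 -10 0 0.5' 60 && python3 -m jog '0 0 0 0 -20 0 0.5;0 0 0 0 -30 0 0.5;0 0 0 0 -30 0 0.5;0 0 0 0 -30 0 0.5;0 0 0 0 -30 0 0.5' 60 
python3 - <<'E'
from h import *
to([0.482,0.195,0.030],-13)
f=grab('side'); save(f,'s10',(270,200,470,350),4)
E
```

```text
clock: 9.18
tcp_pos: [0.4831, 0.195, 0.0302]
orientation: [-1.09, 1.377, -1.378]
contact_force: [-0.6, -1.7, 6.0]
grip_width: 0.0494
clock: 9.6
tcp_pos: [0.4817, 0.1941, 0.0438]
orientation: [-1.094, 1.379, -1.378]
contact_force: [-0.3, -0.4, -5.4]
grip_width: 0.0489
clock: 10.02
tcp_pos: [0.4817, 0.1946, 0.1862]
orientation: [-1.093, 1.378, -1.377]
contact_force: [0.6, -0.3, -6.1]
grip_width: 0.0488
clock 10.02 tool delta mm [ -0.6 156.2   0.5] yaw -13.23 tilt 0.11 M [-1.9e-03 -5.0e-04 -1.0e+00] ('turn tool y', np.float64(-0.23)) F [ 0.6 -0.3 -6.1] tcp [0.4817 0.1946 0.1862] w 0.0488
```

View pics/s10.png

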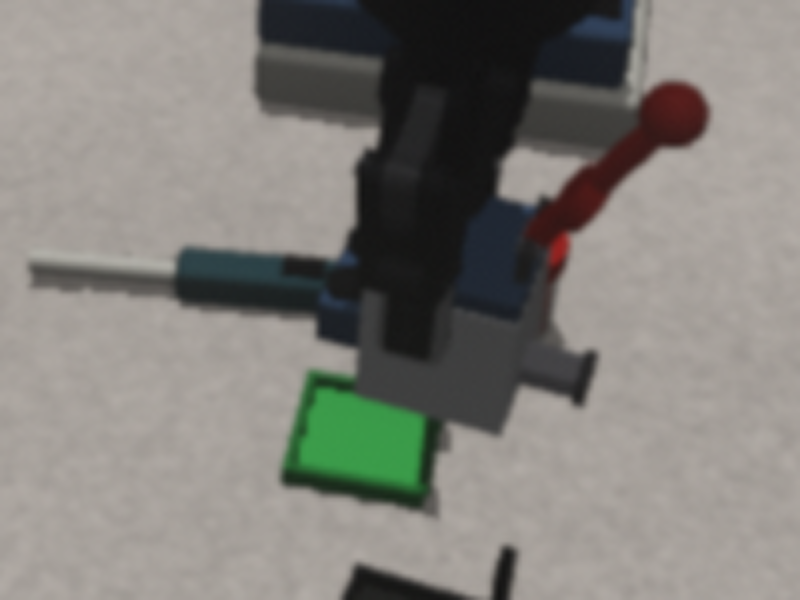

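```bash
python3 -m jog '0 0 0 20 -1 6 0.5;0 0 0 30 0 9 0.5;0 0 0 35 0 10 0.5;0 0 0 35 0 10 0.5;0 0 0 35 0 10 0.5' && python3 -m jog '0 0 0 35 0 10 0.5;0 0 0 35 0 10 0.5;0 0 0 35 0 10 0.5;0 0 0 35 0 10 0.5;0 0 0 30 0 9 0.5' && python3 -m jog '0 0 0 25 0 8 0.5;0 0 0 20 0 6 0.5;0 0 0 15 0 4 0.5;0 0 0 8 0 3 0.5;0 0 0 0 0 0 0.5' && python3 -m jog '0 0 0 0 0 0 0.5;0 0 0 0 0 0 0.5;0 0 0 0 0 0 0.5;0 0 0 0 0 0 0.5;0 0 0 0 0 0 0.5'
python3 - <<'E'
from h import *
to([0.5068,-0.2269,0.109],-13)
import pickle
for n in('side','scene','wrist'):
  f=grab(n); save(f,n+'11'); pickle.dump(f,open(n+'11.pkl','wb'))
  if n=='side': save(f,'sd11',(300,80,460,220),5)
  if n=='scene': save(f,'sc11',(130,80,290,220),5)
E
```

```text
clock: 10.48
tcp_pos: [0.4899, 0.0324, 0.1857]
orientation: [-1.092, 1.378, -1.376]
contact_force: [0.9, -0.2, -6.9]
grip_width: 0.0493
clock: 10.9
tcp_pos: [0.4985, -0.1454, 0.1856]
orientation: [-1.091, 1.379, -1.378]
contact_force: [0.8, -0.3, -5.8]
grip_width: 0.0491
clock: 11.32
tcp_pos: [0.5039, -0.2158, 0.1855]
orientation: [-1.09, 1.38, -1.38]
contact_force: [-1.0, -0.3, -5.5]
grip_width: 0.0493
clock: 11.73
tcp_pos: [0.5049, -0.2129, 0.186]
orientation: [-1.091, 1.377, -1.376]
contact_force: [-0.4, 0.5, -5.6]
grip_width: 0.0489
clock 11.73 tool delta mm [13.2 77.   5. ] yaw -13.17 tilt 0.01 M [ 1.e-04  2.e-04 -1.e+00] ('turn tool y', np.float64(-0.17)) F [-0.4  0.5 -5.6] tcp [ 0.5049 -0.2129  0.186 ] w 0.0489
```

View pics/sd11.png

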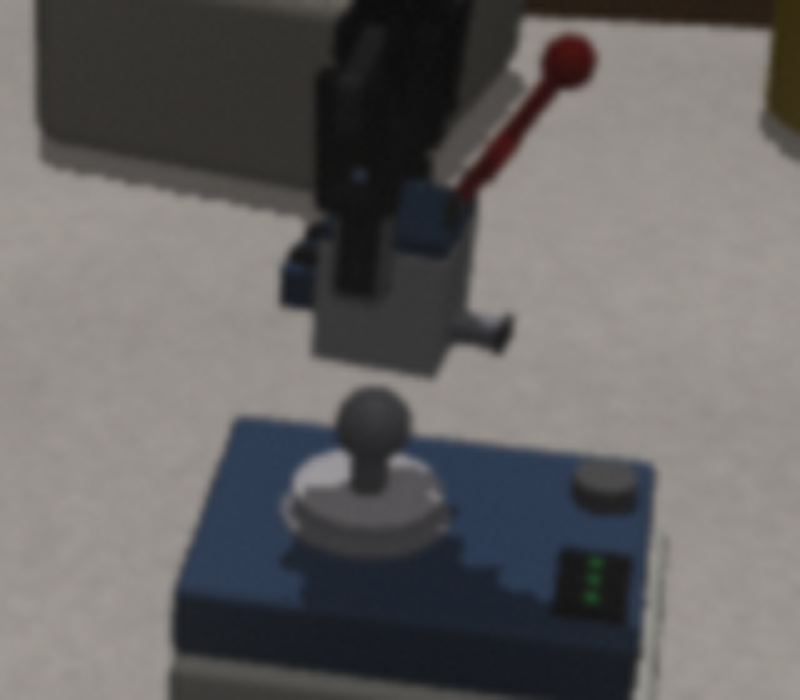

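View pics/sc11.png

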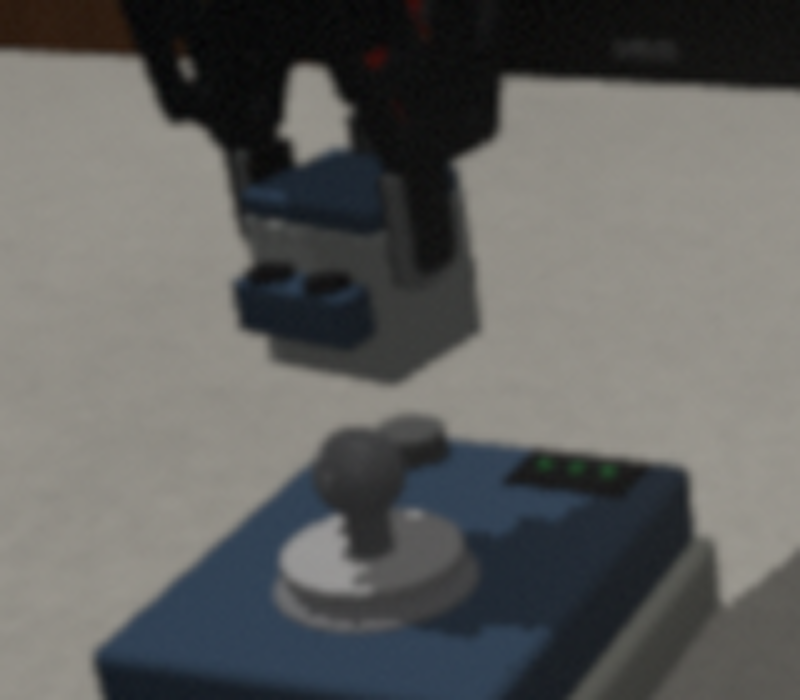

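View pics/wrist11.png

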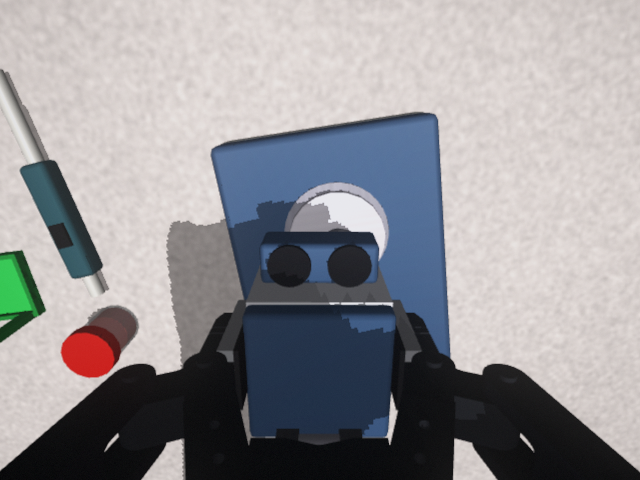

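```bash
python3 - <<'E'
from h import *
import pickle
s=pickle.load(open('scene11.pkl','rb'));d=pickle.load(open('side11.pkl','rb'))
S=lambda x,y:(s,130+x/5,80+y/5); D=lambda x,y:(d,300+x/5,80+y/5)
a=tri([S(395,383),D(313,355)]);b=tri([S(478,330),D(437,377)]);print('++',a,'-+',b)
z=(a[0][2]+b[0][2])/2
c=atz(*S(270,358),z); print('+-',c.round(4)); print('centre',((b[0]+c)/2).round(4))
e=a[0]-b[0]; print('yaw',np.degrees(np.arctan2(e[1],e[0])),np.linalg.norm(e),np.linalg.norm(a[0]-c))
print('ball',tri([S(359,472),D(373,424)]))
t=s['obs']['tcp_pos'];print(t)
ee=np.array([.974,-.225]);
for o in((b[0]+c)/2,):
  q=t[:2]-o[:2]; print('off along ex',q@ee, 'ey',q@np.array([.225,.974]))
E
```

```text
++ (array([ 0.5253, -0.1937,  0.1594]), [0.7, 0.7]) -+ (array([ 0.4763, -0.1839,  0.1585]), [0.4, 0.4])
+- [ 0.5107 -0.2444  0.1589]
centre [ 0.4935 -0.2142  0.1587]
yaw -11.309932474020219 0.04997849537551124 0.052801046801279256
ball (array([ 0.4994, -0.2251,  0.1124]), [0.6, 0.6])
[ 0.50482621 -0.21319049  0.18597111]
off along ex 0.010816512752708403 ey 0.0035023531954424736
```

```bash
cat > ov.py <<'E'
from h import *
def wire(f,O,yaw,crop,s,name,ball=None):
    x0,y0,x1,y1=crop
    im=cv2.resize(f['color'][y0:y1,x0:x1,::-1],None,fx=s,fy=s,interpolation=cv2.INTER_CUBIC)
    im=np.clip(im.astype(float)*1.7,0,255).astype(np.uint8)
    M=R.from_euler('z',yaw,degrees=True).as_matrix()
    P=lambda p:tuple(int(round(k)) for k in ((np.array(proj(f,O+M@(np.array(p)/1000)))-[x0,y0]+.5)*s-.5))
    for z in(0,58):
        c=[(25,25,z),(25,-25,z),(-25,-25,z),(-25,25,z)]
        for i in range(4): cv2.line(im,P(c[i]),P(c[(i+1)%4]),(0,255,0) if z==0 else (0,255,255),1)
    for a in(25,-25):
        for b in(25,-25): cv2.line(im,P((a,b,0)),P((a,b,58)),(0,255,0),1)
    k=P((-22+68*np.cos(2.22),0,64+68*np.sin(2.22))); cv2.circle(im,k,4,(255,255,0),1)
    if ball is not None:
        u=proj(f,ball); q=np.linalg.inv(f['c2w'])@np.append(ball,1); rr=.016/-q[2]*f['fx']*s
        cv2.circle(im,tuple(int((a-b+.5)*s-.5) for a,b in zip(u,(x0,y0))),int(round(rr)),(0,255,0),1)
    cv2.imwrite('pics/'+name+'.png',im)
E
python3 - <<'E'
from ov import *
import pickle
s=pickle.load(open('scene11.pkl','rb'));d=pickle.load(open('side11.pkl','rb'))
t=s['obs']['tcp_pos']; O=t-np.array([.974*.0077,-.225*.0077,.0262]); print(O)
b=np.array([.4993,-.2251,.1126])
wire(s,O,-13.2,(160,90,260,190),6,'ov_s',b); wire(d,O,-13.2,(340,80,440,180),6,'ov_d',b)
E
```

```text
[ 0.49732641 -0.21145799  0.15977111]
```

View pics/ov_s.png

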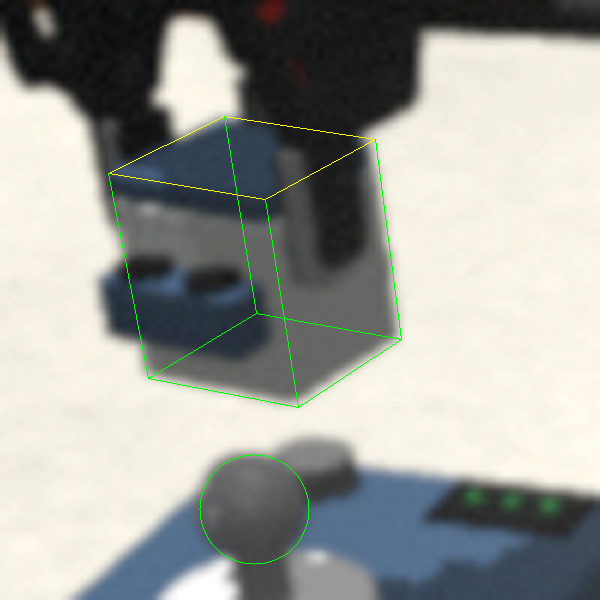

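View pics/ov_d.png

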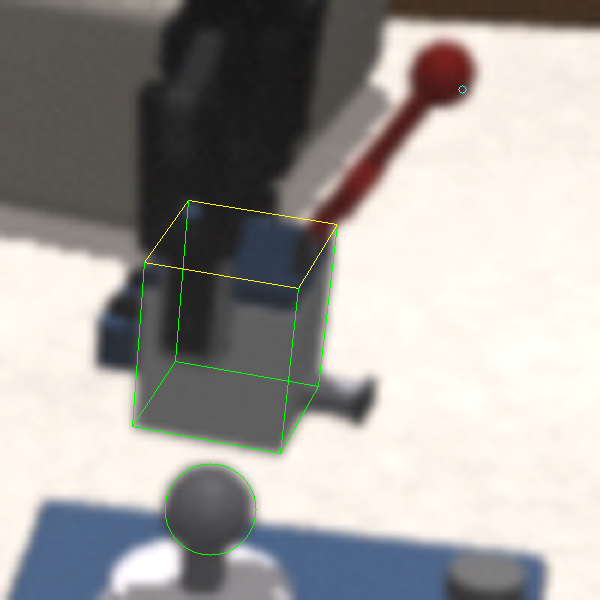

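```bash
python3 -m jog '0 0 0 5 4 2 0.5;0 0 0 5 8 2 0.5;0 0 0 3 6 1 0.5;0 0 0 0 2 0 0.5;0 0 0 0 0 0 0.5' && python3 -m jog '0 0 0 0 0 0 0.5;0 0 0 0 0 0 0.5;0 0 0 0 0 0 0.5;0 0 0 0 0 0 0.5;0 0 0 0 0 0 0.5'
python3 - <<'E'
from ov import *
s=grab('scene');d=grab('side')
b=np.array([.4993,-.2251,.1126])
t=s['obs']['tcp_pos']; O=t-np.array([.974*.0077,-.225*.0077,.0262]); print(O)
to(b+np.array([.974*.0077,-.225*.0077,.0262]),-13)
wire(s,O,-13.2,(160,90,260,190),6,'ov_s2',b); wire(d,O,-13.2,(340,80,440,180),6,'ov_d2',b)
E
```

```text
clock: 12.3
tcp_pos: [0.5058, -0.2279, 0.1646]
orientation: [-1.092, 1.38, -1.377]
contact_force: [0.0, -0.6, -6.6]
grip_width: 0.0493
clock: 12.72
tcp_pos: [0.5068, -0.2275, 0.1662]
orientation: [-1.091, 1.377, -1.378]
contact_force: [1.6, 0.2, -6.1]
grip_width: 0.0491
[ 0.49929684 -0.22580113  0.13996287]
clock 12.82 tool delta mm [-0.8 27.3 -0.1] yaw -13.24 tilt 0.02 M [ 3.e-04 -1.e-04 -1.e+00] ('turn tool y', np.float64(-0.24)) F [-0.7 -0.1 -6.9] tcp [ 0.5067 -0.2276  0.1661] w 0.0491
```

View pics/ov_s2.png

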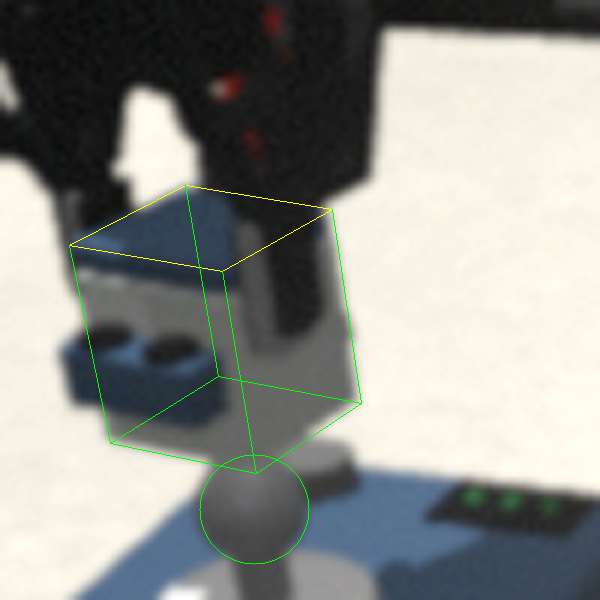

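View pics/ov_d2.png

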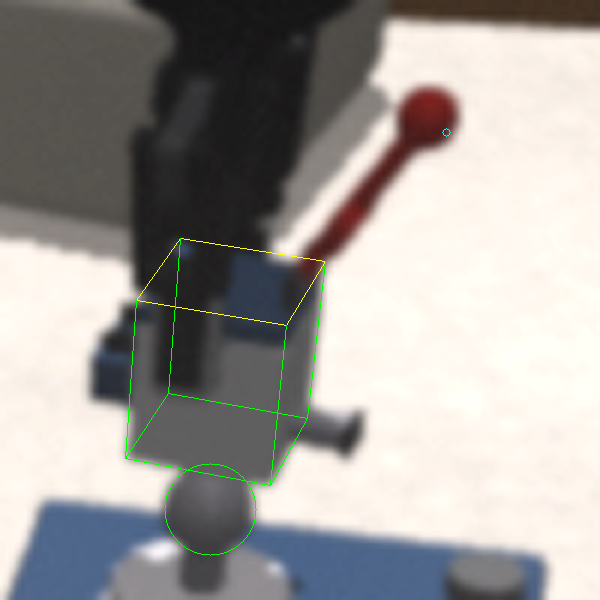

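```bash
python3 -m jog '0 0 0 -0.8 4 0 0.5;0 0 0 0 4 0 0.5;0 0 0 0 4 0 0.5;0 0 0 0 3 0 0.5;0 0 0 0 3 0 0.5' && python3 -m jog '0 0 0 0 2 0 0.5;0 0 0 0 2 0 0.5;0 0 0 0 1 0 0.5;0 0 0 0 1 0 0.5;0 0 0 0 0 0 0.5' 
python3 -c "
from h import *
to([.5068,-.2268,.1088],-13)"
```

```text
clock: 13.23
tcp_pos: [0.5066, -0.2268, 0.1473]
orientation: [-1.091, 1.378, -1.377]
contact_force: [0.5, -0.4, -6.3]
grip_width: 0.049
clock: 13.65
tcp_pos: [0.5068, -0.2269, 0.1418]
orientation: [-1.091, 1.378, -1.377]
contact_force: [0.2, -0.8, -5.9]
grip_width: 0.0491
clock 13.65 tool delta mm [-0.1 33.  -0. ] yaw -13.25 tilt 0.01 M [-1.e-04  0.e+00 -1.e+00] ('turn tool y', np.float64(-0.25)) F [ 0.2 -0.8 -5.9] tcp [ 0.5068 -0.2269  0.1418] w 0.0491
```

Inside the bevel next; small steps with force check.

```bash
python3 -m jog '0 0 0 0 1 0 0.5;0 0 0 0 1 0 0.5;0 0 0 0 1 0 0.5;0 0 0 0 1 0 0.5;0 0 0 0 1 0 0.5' && python3 -m jog '0 0 0 0 1 0 0.5;0 0 0 0 1 0 0.5;0 0 0 0 1 0 0.5;0 0 0 0 1 0 0.5;0 0 0 0 1 0 0.5'  && python3 -m jog '0 0 0 0 1 0 0.5;0 0 0 0 1 0 0.5;0 0 0 0 1 0 0.5;0 0 0 0 0.5 0 0.5;0 0 0 0 0 0 0.5'
python3 -c "
from h import *
to([.5068,-.2268,.1088],-13)"
```

```text
clock: 14.07
tcp_pos: [0.5068, -0.2269, 0.1368]
orientation: [-1.091, 1.377, -1.378]
contact_force: [-0.6, -0.4, -7.1]
grip_width: 0.0492
clock: 14.48
tcp_pos: [0.5068, -0.2269, 0.1318]
orientation: [-1.091, 1.377, -1.378]
contact_force: [-0.3, 0.0, -6.6]
grip_width: 0.0491
clock: 14.9
tcp_pos: [0.5067, -0.2268, 0.1282]
orientation: [-1.091, 1.378, -1.377]
contact_force: [-0.0, 0.4, -7.6]
grip_width: 0.0491
clock 14.9 tool delta mm [-0.1 19.4  0.1] yaw -13.25 tilt 0.01 M [-2.e-04  1.e-04 -1.e+00] ('turn tool y', np.float64(-0.25)) F [-0.   0.4 -7.6] tcp [ 0.5067 -0.2268  0.1282] w 0.0491
```

```bash
python3 -m jog '0 0 0 0 1 0 0.5;0 0 0 0 1 0 0.5;0 0 0 0 1 0 0.5;0 0 0 0 1 0 0.5;0 0 0 0 1 0 0.5' && python3 -m jog '0 0 0 0 1 0 0.5;0 0 0 0 1 0 0.5;0 0 0 0 1 0 0.5;0 0 0 0 0 0 0.5;0 0 0 0 0 0 0.5'
```

```text
clock: 15.32
tcp_pos: [0.5068, -0.2269, 0.1233]
orientation: [-1.091, 1.378, -1.377]
contact_force: [0.7, 1.0, -6.1]
grip_width: 0.0491
clock: 15.73
tcp_pos: [0.5073, -0.2265, 0.1206]
orientation: [-1.09, 1.377, -1.377]
contact_force: [0.1, 1.8, -2.6]
grip_width: 0.0491
```

```bash
python3 -m jog '0 0 0 0 0.5 0 0.5;0 0 0 0 0.5 0 0.5;0 0 0 0 0.5 0 0.5;0 0 0 0 0.5 0 0.5;0 0 0 0 0 0 0.5'; python3 -m jog '0 0 0 0 0.5 0 0.5;0 0 0 0 0.5 0 0.5;0 0 0 0 0.5 0 0.5;0 0 0 0 0.5 0 0.5;0 0 0 0 0 0 0.5'
```

```text
clock: 16.15
tcp_pos: [0.5075, -0.2267, 0.1188]
orientation: [-1.09, 1.376, -1.378]
contact_force: [1.3, 4.1, 0.9]
grip_width: 0.0494
clock: 16.57
tcp_pos: [0.5072, -0.2267, 0.1165]
orientation: [-1.09, 1.377, -1.378]
contact_force: [1.0, 4.8, 1.7]
grip_width: 0.0495
```

```bash
python3 -m jog '0 0 0 -0.6 0.5 0 0.5;0 0 0 0 0.5 0 0.5;0 0 0 0 0.5 0 0.5;0 0 0 0 0.5 0 0.5;0 0 0 0 0 0 0.5'; python3 -m jog '0 0 0 0 0.5 0 0.5;0 0 0 0 0.5 0 0.5;0 0 0 0 0.5 0 0.5;0 0 0 0 0.5 0 0.5;0 0 0 0 0 0 0.5'
```

```text
clock: 16.98
tcp_pos: [0.5068, -0.2264, 0.1142]
orientation: [-1.091, 1.378, -1.378]
contact_force: [1.5, 3.3, 0.7]
grip_width: 0.0492
clock: 17.4
tcp_pos: [0.5064, -0.2263, 0.1117]
orientation: [-1.091, 1.378, -1.377]
contact_force: [2.6, 0.8, -5.5]
grip_width: 0.0492
```

```bash
python3 -m jog '0 0 0 0 0.4 0 0.5;0 0 0 0 0.4 0 0.5;0 0 0 0 0.4 0 0.5;0 0 0 0 0 0 0.5;0 0 0 0 0 0 0.5'; python3 -m jog '0 0 0 0 0.4 0 0.5;0 0 0 0 0.4 0 0.5;0 0 0 0 0 0 0.5;0 0 0 0 0 0 0.5;0 0 0 0 0 0 0.5'
```

```text
clock: 17.82
tcp_pos: [0.5063, -0.2262, 0.1107]
orientation: [-1.092, 1.379, -1.377]
contact_force: [0.8, 2.8, -5.8]
grip_width: 0.0487
clock: 18.23
tcp_pos: [0.5064, -0.2262, 0.11]
orientation: [-1.091, 1.379, -1.377]
contact_force: [-0.8, 2.7, -9.6]
grip_width: 0.0491
```

```bash
python3 -m jog '0 0 0 0 0.4 0 0.5;0 0 0 0 0.4 0 0.5;0 0 0 0 0 0 0.5;0 0 0 0 0 0 0.5;0 0 0 0 0 0 0.5'; python3 -m jog '0 0 0 0 0.4 0 0.5;0 0 0 0 0.4 0 0.5;0 0 0 0 0 0 0.5;0 0 0 0 0 0 0.5;0 0 0 0 0 0 0.5'
```

```text
clock: 18.65
tcp_pos: [0.5065, -0.2263, 0.1096]
orientation: [-1.091, 1.378, -1.377]
contact_force: [-2.8, 2.0, -5.7]
grip_width: 0.0492
clock: 19.07
tcp_pos: [0.5065, -0.2263, 0.1092]
orientation: [-1.091, 1.378, -1.377]
contact_force: [-4.6, 3.5, -0.1]
grip_width: 0.0491
```

```bash
python3 -m jog '0 0 0 0 0.4 0 0.5;0 0 0 0 0.3 0 0.5;0 0 0 0 0 0 0.5;0 0 0 0 0 0 0.5;0 0 0 0 0 0 0.5'; python3 -c "
from ov import *
s=grab('scene');d=grab('side');to([.5068,-.2268,.1088],-13)
O=np.array([.4993,-.2251,.0832])
b=O+[0,0,.03]
wire(s,O,-13.2,(160,110,260,210),6,'ov_s3',b); wire(d,O,-13.2,(340,100,440,200),6,'ov_d3',b)"
```

```text
clock: 19.48
tcp_pos: [0.5066, -0.2263, 0.109]
orientation: [-1.091, 1.378, -1.377]
contact_force: [-6.1, 4.6, 2.6]
grip_width: 0.0492
clock 19.58 tool delta mm [0.4 0.1 0.3] yaw -13.26 tilt 0.04 M [-7.e-04 -1.e-04 -1.e+00] ('turn tool y', np.float64(-0.26)) F [-5.4  3.9  3.6] tcp [ 0.5066 -0.2263  0.1089] w 0.0489
```

View pics/ov_s3.png

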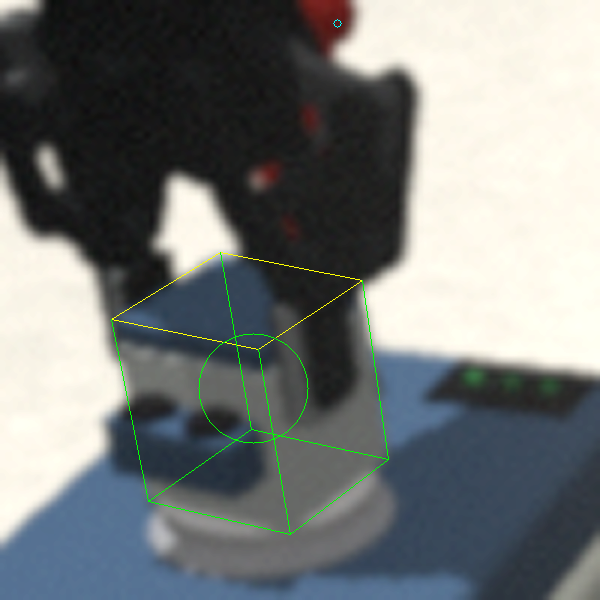

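View pics/ov_d3.png

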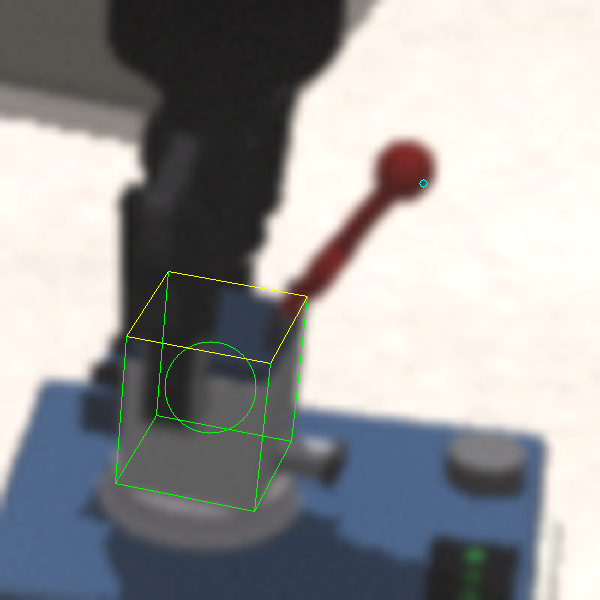

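```bash
python3 -m jog '0 0 0 0 0.5 0 0.5;0 0 0 0 0.5 0 0.5;0 0 0 0 0 0 0.5;0 0 0 0 0 0 0.5;0 0 0 0 0 0 0.5'
```

```text
clock: 20.0
tcp_pos: [0.5066, -0.2263, 0.1085]
orientation: [-1.091, 1.378, -1.378]
contact_force: [-8.1, 4.4, 9.3]
grip_width: 0.0492
```

```bash
python3 -m jog '0 0 0 0 -0.6 0 0.5;0 0 0 0 -0.5 0 0.5;0 0 0 0 0 0 0.8;0 0 0 0 0 0 1;0 0 0 0 0 0 1' && python3 -m jog '0 0 0 0 0 0 1;0 0 0 0 -15 0 1;0 0 0 0 -30 0 1;0 0 0 0 -35 0 1;0 0 0 0 -35 0 1' && python3 -m jog '0 0 0 0 -15 -15 1;0 0 0 0 0 -25 0.6;0 0 0 0 0 -18 0.5;0 0 0 0 0 0 0.5;0 0 0 0 0 0 0.5' && python3 -m jog '0 0 0 0 0 0 0.5;0 0 0 0 0 0 0.5;0 0 0 0 0 0 0.5;0 0 0 0 0 0 0.5;0 0 0 0 0 0 0.5'
python3 - <<'E'
from ov import *
import pickle
to([.439,-.211,.183],-13)
s=grab('scene');d=grab('side');w=grab('wrist'); pickle.dump((s,d,w),open('f12.pkl','wb'))
save(w,'w12'); save(s,'sc12',(150,60,270,210),4);save(d,'sd12',(330,60,450,210),4)
E
```

```text
clock: 20.42
tcp_pos: [0.5086, -0.2273, 0.1092]
orientation: [-1.089, 1.374, -1.38]
contact_force: [-0.5, 0.1, -0.4]
grip_width: 0.083
clock: 20.83
tcp_pos: [0.5069, -0.2264, 0.2244]
orientation: [-1.091, 1.378, -1.377]
contact_force: [0.6, 0.4, -0.6]
grip_width: 0.0852
clock: 21.25
tcp_pos: [0.4504, -0.2133, 0.2388]
orientation: [-1.09, 1.376, -1.379]
contact_force: [0.9, -0.0, -0.3]
grip_width: 0.0428
clock: 21.67
tcp_pos: [0.4508, -0.213, 0.238]
orientation: [-1.091, 1.378, -1.377]
contact_force: [0.0, -0.8, 0.3]
grip_width: 0.0426
clock 21.67 tool delta mm [  0.8  55.  -12. ] yaw -13.24 tilt 0.02 M [-2.e-04  2.e-04 -1.e+00] ('turn tool y', np.float64(-0.24)) F [ 0.  -0.8  0.3] tcp [ 0.4508 -0.213   0.238 ] w 0.0426
```

View pics/w12.png

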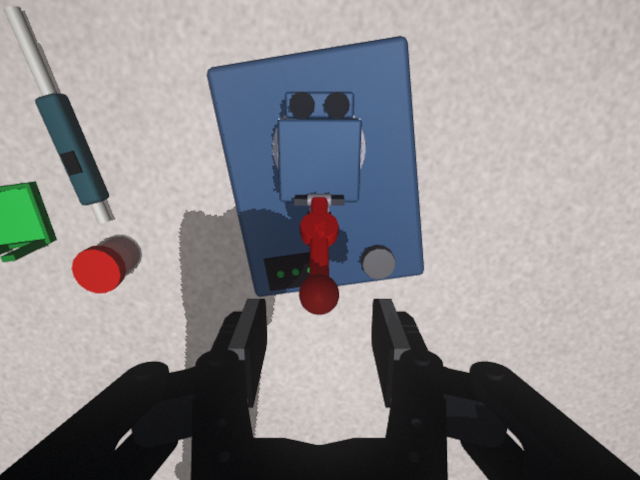

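View pics/sc12.png

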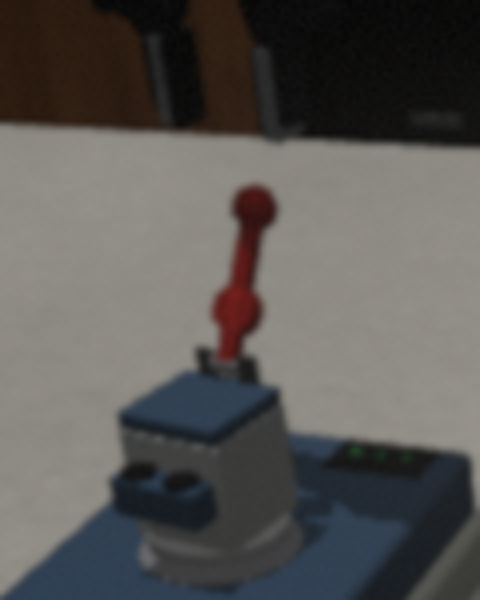

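View pics/sd12.png

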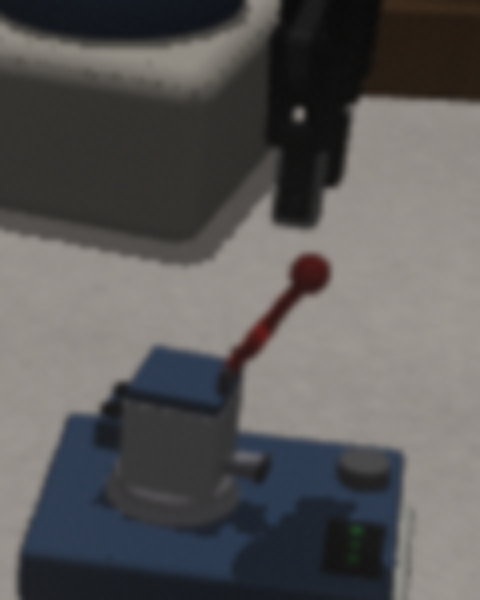

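```bash
python3 - <<'E'
from h import *
import pickle
s,d,w=pickle.load(open('f12.pkl','rb'))
k,e=tri([(s,150+254/4,60+207/4),(d,330+311/4,60+272/4)]); print(k,e,proj(w,k), tri([(s,150+254/4,60+207/4),(d,330+311/4,60+272/4),(w,319,294)]))
h=np.array([.4993-.022*.974,-.2251+.022*.225,.0832+.064]); v=k-h; print(np.linalg.norm(v),np.arctan2(v[2],v[0]*.974-v[1]*.225))
to([k[0],k[1],k[2]-.020])
th=np.linspace(2.15,0.3,15);x=68*np.cos(th);z=68*np.sin(th)
print(np.c_[th[1:],np.diff(x),np.diff(z)].round(2).tolist())
E
```

```text
[ 0.4425 -0.2122  0.2052] [0.5, 0.5] (np.float64(322.10914542313725), np.float64(296.8718829436454)) (array([ 0.4435, -0.2114,  0.2053]), [0.8, 0.9, 1.0])
0.06839869065998266 2.1292850169006434
clock 21.82 tool delta mm [ 1.1 52.9 -8.1] yaw -13.25 tilt 0.01 M [-1.e-04  1.e-04 -1.e+00]  F [ 0.3 -0.4  0. ] tcp [ 0.4506 -0.213   0.2381] w 0.043
[[2.02, 7.82, 4.41], [1.89, 8.34, 3.34], [1.75, 8.7, 2.21], [1.62, 8.92, 1.05], [1.49, 8.98, -0.14], [1.36, 8.88, -1.32], [1.22, 8.63, -2.48], [1.09, 8.23, -3.59], [0.96, 7.68, -4.65], [0.83, 7.0, -5.62], [0.7, 6.2, -6.49], [0.56, 5.29, -7.25], [0.43, 4.29, -7.89], [0.3, 3.21, -8.38]]
```

```bash
python3 -m jog '0 0 0 0.3 3 -7.5 0.5;0 0 0 0 15 0 0.5;0 0 0 0 20 0 0.5;0 0 0 0 10 0 0.5;0 0 0 0 5 0 0.5' 20 && python3 -m jog '0 0 0 0 0 0 0.5;0 0 0 0 0 0 0.5;0 0 0 0 0 0 0.5;0 0 0 0 0 0 0.2;0 0 0 0 0 0 0.1' 20 && python3 -m jog '0 0 0 0 0 0 0.1;0 0 0 0 0 0 0.1;0 0 0 0 0 0 0.1;0 0 0 0 0 0 0.1;0 0 0 0 0 0 0.1' 20
python3 - <<'E'
from h import *
to([.4433,-.2118,.1852])
w=grab('wrist');save(w,'w13')
E
```

```text
clock: 22.23
tcp_pos: [0.4417, -0.2112, 0.1836]
orientation: [-1.092, 1.38, -1.376]
contact_force: [-0.0, -0.4, 1.1]
grip_width: 0.0427
clock: 22.65
tcp_pos: [0.4436, -0.2117, 0.1859]
orientation: [-1.09, 1.376, -1.378]
contact_force: [-0.2, 1.2, 1.7]
grip_width: 0.0192
clock: 23.07
tcp_pos: [0.4431, -0.2114, 0.1854]
orientation: [-1.091, 1.378, -1.377]
contact_force: [-1.6, 1.9, 4.1]
grip_width: 0.0184
clock 23.07 tool delta mm [0.3 0.2 0.3] yaw -13.24 tilt 0.01 M [-0.e+00  1.e-04 -1.e+00]  F [-1.6  1.9  4.1] tcp [ 0.4431 -0.2114  0.1854] w 0.0184
```

View pics/w13.png

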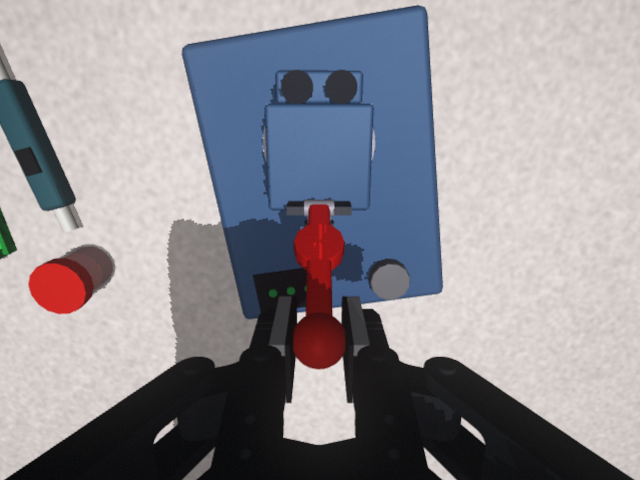

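Knob is pinched at (320,341). Arc forward.

```bash
python3 -m jog '0 0 0 0 -4.4 7.8 0.1;0 0 0 0 -3.3 8.3 0.1;0 0 0 0 -2.2 8.7 0.1;0 0 0 0 -1 8.9 0.1;0 0 0 0 0 0 0.1'
```

```text
clock: 23.53
tcp_pos: [0.4783, -0.2197, 0.1962]
orientation: [-1.09, 1.376, -1.378]
contact_force: [0.2, 1.4, -1.6]
grip_width: 0.0179
```

```bash
python3 -m jog '0 0 0 0 0.1 9 0.1;0 0 0 0 1.3 8.9 0.1;0 0 0 0 2.5 8.6 0.1;0 0 0 0 3.6 8.2 0.1;0 0 0 0 0 0 0.1'; python3 -m jog '0 0 0 0 4.6 7.7 0.1;0 0 0 0 5.6 7 0.1;0 0 0 0 6.5 6.2 0.1;0 0 0 0 3.6 2.6 0.1;0 0 0 0 0 0 0.1'
python3 - <<'E'
from h import *
to([.4433,-.2118,.1852])
w=grab('wrist');save(w,'w14')
d=grab('side');save(d,'sd14',(330,60,450,210),4)
E
```

```text
clock: 23.95
tcp_pos: [0.5116, -0.2276, 0.188]
orientation: [-1.09, 1.376, -1.378]
contact_force: [0.8, 0.5, 0.7]
grip_width: 0.0183
clock: 24.37
tcp_pos: [0.5339, -0.2329, 0.1677]
orientation: [-1.09, 1.376, -1.378]
contact_force: [1.5, 1.6, 2.2]
grip_width: 0.0182
clock 24.37 tool delta mm [  0.2 -17.6 -93. ] yaw -13.24 tilt 0.09 M [ 1.5e-03 -2.0e-04 -1.0e+00]  F [1.5 1.6 2.2] tcp [ 0.5339 -0.2329  0.1677] w 0.0182
```

View pics/w14.png

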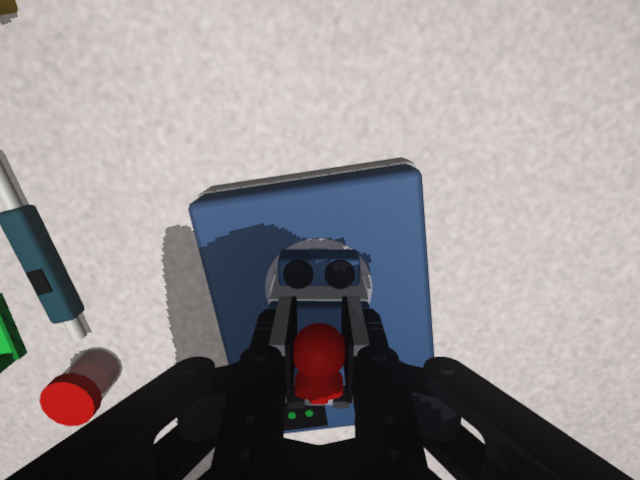

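View pics/sd14.png

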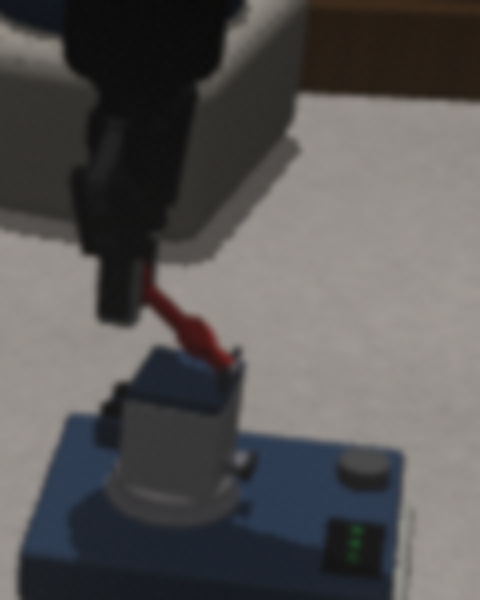

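```bash
python3 -m jog '0 0 0 0 8 5.1 0.1;0 0 0 0 8.6 4 0.1;0 0 0 0 9.1 2.7 0.1;0 0 0 0 8 1.3 0.1;0 0 0 0 0 0 0.1'; python3 -m jog '0 0 0 0 0.5 0 0.1;0 0 0 0 0.5 0 0.1;0 0 0 0 0.5 0 0.1;0 0 0 0 0.5 0 0.1;0 0 0 0 0 0 0.1'
python3 - <<'E'
from h import *
to([.4433,-.2118,.1852])
d=grab('side');save(d,'sd15',(330,60,450,210),4)
E
```

```text
clock: 24.88
tcp_pos: [0.5452, -0.2356, 0.1324]
orientation: [-1.092, 1.379, -1.376]
contact_force: [3.4, -0.6, 0.4]
grip_width: 0.0179
clock: 25.3
tcp_pos: [0.5455, -0.2357, 0.1328]
orientation: [-1.091, 1.377, -1.378]
contact_force: [3.8, 0.3, 0.0]
grip_width: 0.0182
clock 25.3 tool delta mm [ 1.000e-01 -5.240e+01 -1.049e+02] yaw -13.25 tilt 0.03 M [ 5.e-04 -3.e-04 -1.e+00]  F [3.8 0.3 0. ] tcp [ 0.5455 -0.2357  0.1328] w 0.0182
```

View pics/sd15.png

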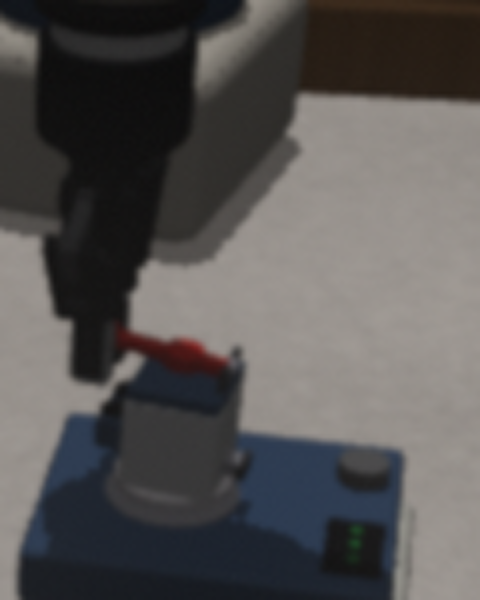

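```bash
python3 -m jog '0 0 0 0 1 0 0.1;0 0 0 0 1 0 0.1;0 0 0 0 1 0 0.1;0 0 0 0 1 0 0.1;0 0 0 0 0 0 0.1'; python3 -m jog '0 0 0 0 1 0 0.1;0 0 0 0 1 0 0.1;0 0 0 0 0 0 0.1;0 0 0 0 0 0 0.1;0 0 0 0 0 0 0.1'
```

```text
clock: 25.77
tcp_pos: [0.5454, -0.2357, 0.1284]
orientation: [-1.091, 1.377, -1.378]
contact_force: [4.6, -0.2, 0.2]
grip_width: 0.0181
clock: 26.18
tcp_pos: [0.5452, -0.2356, 0.1265]
orientation: [-1.091, 1.378, -1.377]
contact_force: [3.7, -0.0, -0.3]
grip_width: 0.0183
```

```bash
python3 -m jog '0 0 0 0 0 0 0.4;0 0 0 0 0 0 0.5;0 0 0 0 0 0 0.5;0 0 0 0 -10 0 0.5;0 0 0 0 -20 0 0.5' && python3 -m jog '0 0 0 0 -25 0 0.3;0 0 0 0 0 -15 0;0 0 0 0 0 -15 0;0 0 0 0 0 -15 0;0 0 0 0 0 0 0' && python3 -m jog '0 0 0 0 0 0 0;0 0 0 0 0 0 0;0 0 0 0 0 0 0;0 0 0 0 0 0 0;0 0 0 0 0 0 0'
python3 - <<'E'
from h import *
to([.4993+.00195,-.2251-.0004,.152])
d=grab('side');save(d,'sd16',(330,60,450,210),4)
w=grab('wrist');save(w,'w16')
E
```

```text
clock: 26.6
tcp_pos: [0.5431, -0.2351, 0.1549]
orientation: [-1.094, 1.383, -1.374]
contact_force: [-0.0, -0.1, -0.1]
grip_width: 0.0426
clock: 27.02
tcp_pos: [0.4986, -0.2252, 0.1821]
orientation: [-1.092, 1.38, -1.377]
contact_force: [-0.5, 1.0, -0.1]
grip_width: -0.0001
clock: 27.43
tcp_pos: [0.502, -0.2253, 0.1815]
orientation: [-1.091, 1.377, -1.377]
contact_force: [-0.2, -0.5, 0.1]
grip_width: -0.0004
clock 27.43 tool delta mm [ 0.3 29.5 -0.7] yaw -13.24 tilt 0.01 M [-0.e+00  1.e-04 -1.e+00]  F [-0.2 -0.5  0.1] tcp [ 0.502  -0.2253  0.1815] w -0.0004
```

View pics/sd16.png

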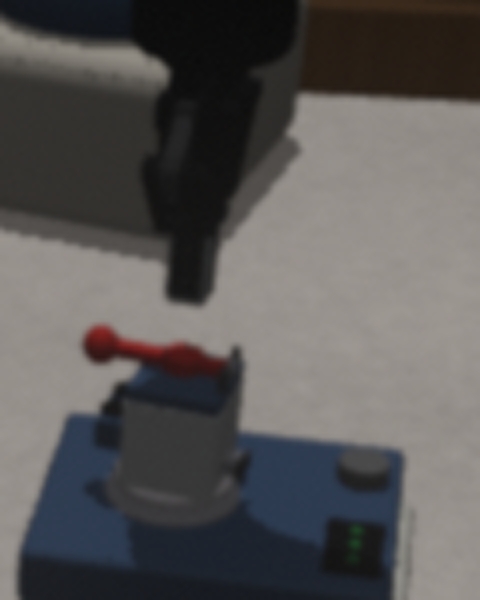

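View pics/w16.png

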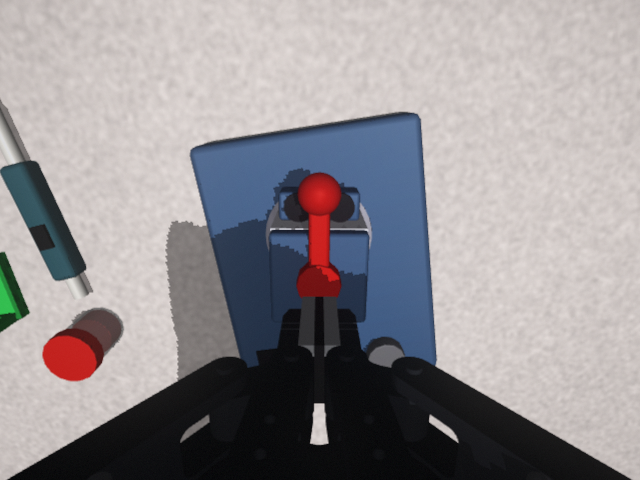

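Handle looks nearly flat and the fingertips are over the pad. Press the pad by feel.

```bash
python3 -m jog '0 0 0 0.3 8 0 0;0 0 0 0 8 0 0;0 0 0 0 5 0 0;0 0 0 0 3 0 0;0 0 0 0 0 0 0'; python3 -m jog '0 0 0 0 1 0 0;0 0 0 0 1 0 0;0 0 0 0 0.5 0 0;0 0 0 0 0.5 0 0;0 0 0 0 0 0 0'; python3 -m jog '0 0 0 0 0.5 0 0;0 0 0 0 0.5 0 0;0 0 0 0 0.5 0 0;0 0 0 0 0 0 0;0 0 0 0 0 0 0'
```

```text
clock: 27.95
tcp_pos: [0.5007, -0.2253, 0.1563]
orientation: [-1.092, 1.379, -1.376]
contact_force: [-0.6, 0.6, -0.1]
grip_width: 0.0002
clock: 28.37
tcp_pos: [0.5015, -0.2256, 0.1547]
orientation: [-1.091, 1.377, -1.378]
contact_force: [0.5, 0.8, 0.2]
grip_width: 0.0001
clock: 28.78
tcp_pos: [0.5015, -0.2256, 0.1531]
orientation: [-1.091, 1.377, -1.378]
contact_force: [-0.2, 0.4, -0.2]
grip_width: 0.0002
```

```bash
python3 -m jog '0 0 0 0 0.4 0 0;0 0 0 0 0.4 0 0;0 0 0 0 0.4 0 0;0 0 0 0 0 0 0;0 0 0 0 0 0 0'; python3 -m jog '0 0 0 0 0.4 0 0;0 0 0 0 0.4 0 0;0 0 0 0 0.2 0 0;0 0 0 0 0 0 0;0 0 0 0 0 0 0'
```

```text
clock: 29.2
tcp_pos: [0.5016, -0.2256, 0.152]
orientation: [-1.091, 1.377, -1.378]
contact_force: [-0.3, 0.3, 0.7]
grip_width: -0.0004
clock: 29.62
tcp_pos: [0.5017, -0.2257, 0.1516]
orientation: [-1.091, 1.377, -1.378]
contact_force: [-1.2, 1.7, 6.4]
grip_width: -0.0004
```

```bash
python3 -m jog '0 0 0 0 0.4 0 0;0 0 0 0 0.3 0 0;0 0 0 0 0 0 0;0 0 0 0 0 0 0;0 0 0 0 0 0 0'; python3 -m jog '0 0 0 0 -3 0 0;0 0 0 0 -10 0 0;0 0 0 0 -30 0 0;0 0 0 0 -35 0 0;0 0 0 0 -35 0 0'; python3 -m jog '0 0 0 0 0 -30 0;0 0 0 0 0 -30 0;0 0 0 0 0 0 0;0 0 0 0 0 0 0;0 0 0 0 0 0 0'
python3 - <<'E'
from ov import *
to([.4433,-.2118,.1852])
s=grab('scene');d=grab('side')
save(s,'s17'); save(s,'sc17',(150,110,250,210),6);save(d,'sd17',(330,100,430,200),6)
O=np.array([.4993,-.2251,.0832])
wire(s,O,-13.2,(160,110,260,210),6,'ov_s4'); wire(d,O,-13.2,(340,100,440,200),6,'ov_d4')
h=O+np.array([-.022*.974,.022*.225,.064])
for th in(0,.1,.2):
  k=h+.068*np.array([.974*np.cos(th),-.225*np.cos(th),np.sin(th)]); print(th,[((np.array(proj(f,k))-o)*6).round(0) for f,o in((s,(150,110)),(d,(330,100)))])
E
```

```text
clock: 30.03
tcp_pos: [0.5017, -0.2257, 0.1513]
orientation: [-1.09, 1.377, -1.378]
contact_force: [-3.5, 1.4, 10.3]
grip_width: -0.0002
clock: 30.45
tcp_pos: [0.5008, -0.2253, 0.2644]
orientation: [-1.092, 1.379, -1.376]
contact_force: [0.8, -0.5, -0.0]
grip_width: 0.0001
clock: 30.87
tcp_pos: [0.4435, -0.212, 0.2637]
orientation: [-1.09, 1.377, -1.378]
contact_force: [0.2, -0.4, 0.7]
grip_width: 0.0002
clock 30.87 tool delta mm [-0.1 78.5 -0.3] yaw -13.25 tilt 0.06 M [ 1.1e-03 -4.0e-04 -1.0e+00]  F [ 0.2 -0.4  0.7] tcp [ 0.4435 -0.212   0.2637] w 0.0002
0 [array([190., 342.]), array([147., 274.])]
0.1 [array([186., 318.]), array([149., 257.])]
0.2 [array([184., 294.]), array([153., 239.])]
```

View pics/sc17.png

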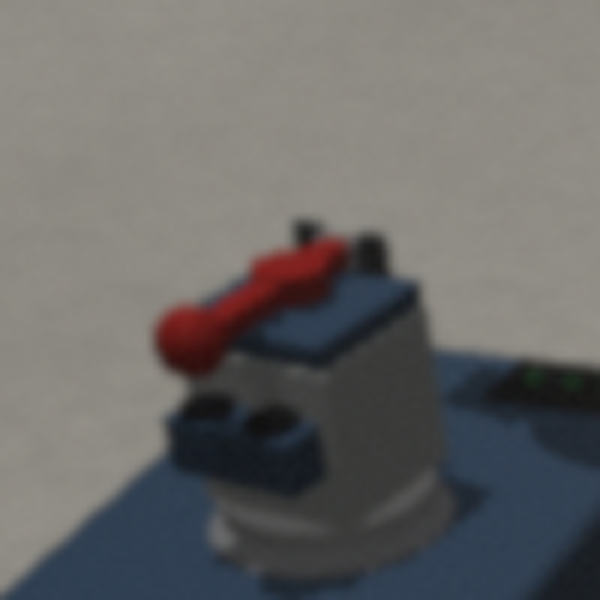

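View pics/sd17.png

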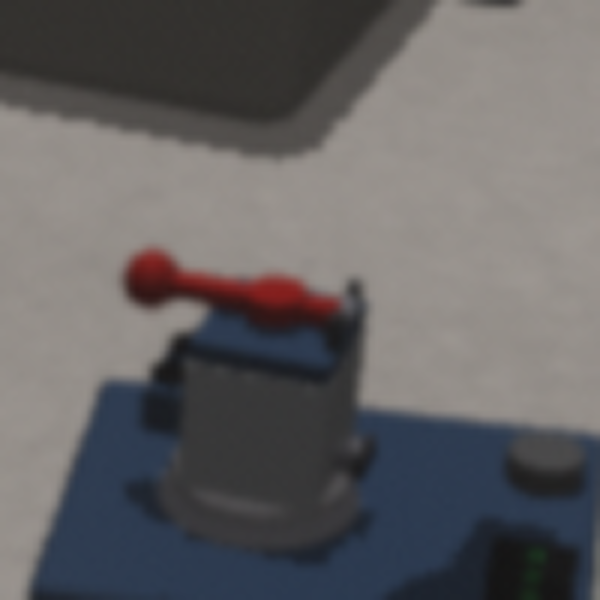

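View pics/s17.png

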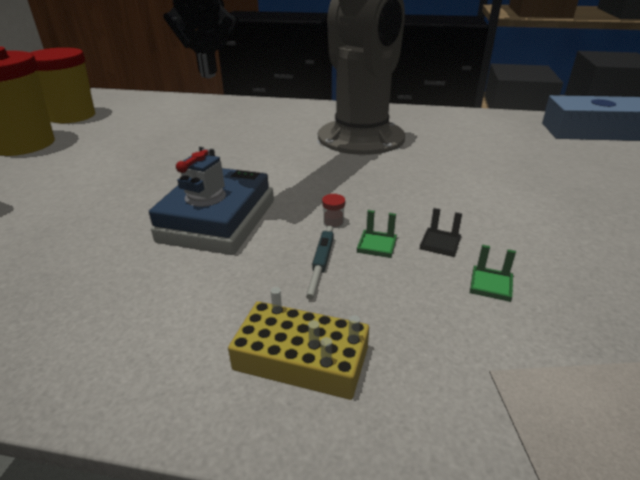

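View pics/ov_d4.png

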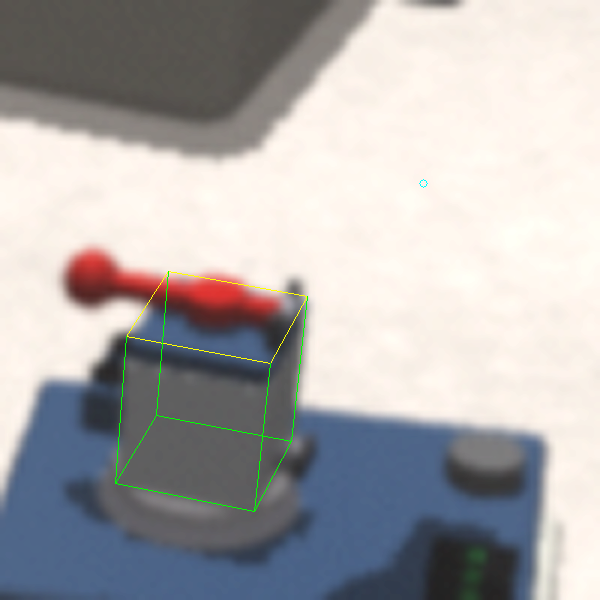

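```bash
python3 -c "
from h import *
print(r.hand_in())"
```

```text
the job is handed in; nothing more can be done
None
```

The quick-lock head is on the mixer, fully home on the flange with the handle pressed flat. I handed the job in at about 31 s; hand-in gives no verdict.

- **Handle back:** I swung it by the knob to the stop, about 2.2 rad, while the head stood in its tray.
- **Seating:** The catch took a push of about 8 N, with some sideways force that I eased by shifting the head 0.6 mm. Past the catch the force faded. It then rose at about 15 N per mm, as the bush should, up to about 15 N of push. The flange face came out about 13 mm above the deck.
- **Locking:** I let go, brought the handle forward by the knob and pressed the pad. It met firm resistance at z = 0.152 m, the height expected with the handle flat, and I pushed with about 10 N.

**Last checks:**
- In both camera views the knob was within about 5 px, at 6x enlargement, of where a flat handle should put it (0.1 rad would shift it 17 to 24 px).
- The head outline matched an upright head at the stud position, lying flat on the flange.
- The gripper was clear, about 110 mm above the pad and off to the side.
- The cup, pipette, rack and green trays looked unmoved in the scene picture; I did not measure them.

One measurement disagreed: reading the head's corners by hand before lowering put it 3 to 4 mm off the arm-based position. Overlaying a wireframe of the head on both camera pictures supported the arm-based position, and I used that.

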